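Square an angle iron to the magnetic fence and butt it to the length stop

TASK

Set the red-primed angle iron up for drilling: slide it flat over the worktop, working it in with pushes near its two ends, until its upright leg lies parallel and flush along the blue fence, and press it home there with about 10 N. Then push it endwise along the fence until it butts against the yellow length stop, again with about 10 N, and leave it flush with the fence over its whole length and touching the stop, with nothing holding it. The fence and its stop are held only by magnets, so feel your way and never load them with more than 15 N; do not lift or tip the iron, and leave the other things on the worktop alone.

Things in the scene. Friction and masses are not known exactly. Their poses are not given: they have to be found in the camera images.
- fence: Blue steel tube on the worktop beyond the angle iron: 420 mm long (y), 25 deep, 40 high; two black magnet feet behind it (x 25-75 mm, y +-130), red knobs to 58 mm high. Origin: foot of its working face, mid-length. x points square into the face, away from the robot, y along it to the left, z up. The face is x = 0. It stays put but is stiff: about 5-20 N per mm pushed too far; limit 15 N.
- stop: Yellow length stop saddled over the fence near its left (+y) end, 24 mm thick, black screw knob up to 62 mm high. Origin: on the worktop, where its working face meets the fence's; axes as the fence's. Its working face is y = 0, looks to -y, sticks out 50 mm from the fence towards the robot (x -50 to 0 mm) and is 38 mm high. Fixed and stiff like the fence; same 15 N limit.
- angle: Loose red L-iron 45x30x5 mm, 300 long, 0.6-0.95 kg, 1.5-4 N to slide. Origin: underside, mid-length, outer edge of the upright leg. y: along it (left end +150 mm); x: out of the upright leg's outer face, to the fence. Upright leg: x -5 to 0, 30 high; flat leg: x -45 to 0, 5 thick. Push low and slowly on the inner face (x = -5) just above the flat leg; a knock can tip it.
- angle_left (a point): Lower outer edge of the angle iron's upright leg at its left (+y) end, on the underside. Flush when it lies on the fence's working face (fence x = 0); butted when it lies on the stop's working face (stop y = 0).
- angle_right (a point): The same point at the angle iron's right (-y) end, 300 mm from angle_left. Push on this end face to slide the iron to the stop; with the fence close behind the upright leg, the end of the flat leg (5 mm thick) is the free place, with the fingertips 2-3 mm above the worktop.
- tray: Bystander, to be left alone. Green plastic parts tray with bolts, 208 x 306 x 55 mm, to the robot's right. Origin: centre of its underside.
- wrench_small: Bystander, to be left alone. Chrome combination wrench, 150 mm long, 8 mm thick, lying flat to the robot's left. Origin: mid-length, underside; x points to the ring end.
- wrench_medium: Bystander, to be left alone. Chrome combination wrench, 180 mm long, 8 mm thick, lying flat to the robot's left. Origin: mid-length, underside; x points to the ring end.
- wrench_large: Bystander, to be left alone. Chrome combination wrench, 210 mm long, 8 mm thick, lying flat to the robot's left. Origin: mid-length, underside; x points to the ring end.
- tape_gun: Bystander, to be left alone. Yellow tape gun lying on its side, about 160 x 210 mm, 54 mm high, behind the fence to the right. Origin: on the worktop under the tape roll.
- mug: Bystander, to be left alone. White ceramic mug, 82 mm across, 95 mm high, behind the fence to the left. Origin: centre of its underside.
- offcut: Bystander, to be left alone. Red-primed offcut, 70 mm long, of the same angle section, behind the fence. Origin: mid-length of its lower outer edge.
Things that resemble listed ones, but are neither listed nor needed, are in the scene too. There is more than one size of the stop; the one meant has the size given above.

How it is judged:
By the outcome, as a careful person would: the job done as asked, in the order asked, and still so for the second after the job is handed in, with the robot touching nothing.
It also fails if it takes over 72 s, if anything falls off the work surface, if the arm or the gripper's body presses on something with over 40 N, if the wrist force passes 120 N, or if a joint passes its speed limit or range.

ROBOT

A 6-joint arm with a two-finger parallel gripper is mounted at the origin on the work surface. World frame = base frame: x ahead of the robot, y to its left, z up, the work surface at z = 0. Lengths are in mm, angles in rad, forces in N, time in s.
With the tool pointing down it reaches from about 300 to 775 mm from the base axis. Payload 14.6 kg.
Tool frame: the origin (TCP) lies on the centre line of the jaws, within the pads' length; the fingertips stand manip.tcp_to_tips ahead of it and the grasp point (between the pads) lies 5 mm behind it (manip.tcp_to_tips is the distance from the TCP to the fingertips, in mm); z points along the fingers, y is the direction in which the jaws open and shut (so a half turn about z gives the same grasp; the last joint's range is limited). The gripper opens to 94 mm and grips with 3 to 60 N. Pads are 16 mm wide; open, the fingers measure 119 mm over their backs; the gripper's body (75 mm by 177 mm) begins 78 mm behind the grasp point.
Start: joints at [-1.31, 0.3, 1.521, -0, 1.321, -0.067], TCP at [177.071, -520.706, 186.146] pointing down, gripper open.
Joint ranges: [-3.03, 3.03], [-0.79, 2.21], [0.23, 2.52], [-1.04, 4.18], [0, 3.07], [-2.55, 2.55]. Speed limits (rad/s): [2.22, 2.22, 2.57, 3.14, 3.14, 3.14].

INTERFACE

Orientations are given as [roll, pitch, yaw] about the fixed x, y, z axes, in that order (R = Rz(yaw) Ry(pitch) Rx(roll)).
In Python, from cell import manip, optics, workorder gives the robot as it stands. The module is installed in compiled form; this text tells all that it offers.
- The arm moves only by the tool jog_arm, never from a script. Its argument "deltas" is text: rows parted by semicolons, each of 5 numbers parted by spaces: the shift along the tool's x, y, z in mm, then the turn about the tool's z in rad, then the finger opening in mm, from 0 to 94. In form: tx ty tz twist grip; .... A call has exactly 10 rows; each row is the pose to reach, as a shift and turn from the pose commanded when the call began, along the tool's axes at that moment; what a row does not reach only later rows make up. A row lasts 1/8 s, in which the tool goes at most 62.5 mm and 10.7 degrees, less where a joint would pass 70% of its speed; a pose out of reach is approached as far as the arm can. A call with a gripper value outside its range is refused whole. The fingers move at their own pace and stop on an object; "squeeze" is the grip in N (left out, the last holds). Time passes only in rows, so rows that repeat a pose let the fingers close, or fill a call up. It gives the time, the measured TCP pose, the force and the opening at its end, in the units of the state.
- manip.read_state(): the state, without advancing time (a new reading comes with each control period).
- optics.camera(name): name is "side" or "top" or "wrist"; returns (picture, depth): 384x512x3 uint8, red, green, blue; 384x512 float32, mm along the optical axis (not along the pixel's ray), 0 where there is no reading.
- optics.get_calibration(name): a dict with "intrinsics" (3x3 intrinsics, pixels), "R" (3x3) and "t" (3): a world point X has camera coordinates R X + t; the wrist camera has in their place "hand_eye" (4x4, takes a point from camera to tool coordinates, whose origin is the TCP and whose axes are the flange's). Camera axes: x right, y down, z forward; pixel columns grow to the right and rows downward; lengths in mm; the calibration is good to about 2 mm. A picture is of the moment at which its call begins: read the wrist's pose just before it. get_calibration takes no time and is no camera call.
- workorder.sign_off(): hands the job in, once; it reports no verdict.
The state is a dict: "clock": time; "joints": joint angles; "qd": joint speeds; "effort": joint torques, N m; "eef_pos": TCP position; "eef_rot": TCP orientation; "wrist_force": force on the tool from outside, world axes, zero at the start; "moment": the same for the moment, N m; "finger_gap": finger opening in mm.
Only numpy, scipy, OpenCV 4.12 (cv2) and the standard library are available. Lean on these libraries where they do the work, as an engineer would, in place of code of your own. Each camera call takes 0.05 s, during which the arm holds its last target.

## Working session

There is one attempt and no reset: what is moved stays moved. The work goes in short steps, Python scripts to look and compute and a tool call to move; the robot and the scene stay as the last step left them, time stands still between calls to the robot, and variables do not carry over. Pictures are saved under pics/ and viewed, and the job is handed in when it is done.

Besides the shell and the picture viewer there is one more tool, called after "Call:" as a command line: name --argument value ..., lists and objects as JSON in quotes. jog_arm: Moves the arm, as the interface text tells. Its arguments: {"type":"object","properties":{"deltas":{"type":"string"},"squeeze":{"type":"number"}},"required":["deltas"]}

```bash
mkdir -p pics; cat > h.py <<'E'
import numpy as np, cv2
from cell import manip, optics, workorder
def snap(n,f):
    im,d=optics.camera(n); cv2.imwrite('pics/'+f+'.png',im[:,:,::-1]); np.savez('pics/'+f+'.npz',im=im,d=d); return im,d
def world(n,uv,d):
    c=optics.get_calibration(n);K=np.array(c['intrinsics']);R=np.array(c['R']);t=np.array(c['t'])
    p=np.linalg.inv(K)@np.array([uv[0],uv[1],1.])*d
    return R.T@(p-t)
def plane(n,uv,z):
    c=optics.get_calibration(n);K=np.array(c['intrinsics']);R=np.array(c['R']);t=np.array(c['t'])
    r=R.T@(np.linalg.inv(K)@np.array([uv[0],uv[1],1.]));o=-R.T@t
    return o+r*(z-o[2])/r[2]
E
python3 - <<'E'
from h import *
print(manip.read_state(),manip.tcp_to_tips)
for n in('top','side'):
    snap(n,n+'0');c=optics.get_calibration(n);print(c)
print(optics.get_calibration('wrist'))
E
```

```text
{'clock': 0.0, 'joints': array([-1.30957375e+00,  3.00456443e-01,  1.52158031e+00,  1.18709796e-05,
        1.32070787e+00, -6.66129186e-02]), 'qd': array([ 6.20596109e-04, -5.26837937e-04, -1.51743225e-03, -7.72001587e-05,
        5.70207521e-04, -7.37312197e-04]), 'effort': array([ 1.71060805e-03, -5.31811416e+01, -3.52743316e+01,  7.09033641e-02,
        2.43273930e-02, -7.51823836e-05]), 'eef_pos': array([ 177.01645759, -520.43240838,  185.59471381]), 'eef_rot': array([-3.14044401e+00, -8.81517462e-05,  3.27832495e-01]), 'wrist_force': array([-0.4410977 ,  0.66036298, -0.11601723]), 'moment': array([-0.00273419,  0.0499193 , -0.02157831]), 'finger_gap': 94.11132684237599} 14.0
{'intrinsics': array([[415.87994793,   0.        , 255.58002636],
       [  0.        , 415.87994793, 195.69405185],
       [  0.        ,   0.        ,   1.        ]]), 'R': array([[-0.02475113, -0.99963788, -0.01055933],
       [-0.99496102,  0.02565915, -0.09692356],
       [ 0.0971594 ,  0.00810716, -0.99523581]]), 't': array([ -12.11172672,  570.85364628, 1475.92864779])}
{'intrinsics': array([[390.165
[... 173 characters left out ...]
214 , -0.00438243],
       [-0.06722781,  0.67630787, -0.73354487],
       [ 0.07897482, -0.72929436, -0.67962689]]), 't': array([ 560.95152207,  110.5728032 , 1036.15836664])}
{'intrinsics': array([[277.87982383,   0.        , 259.58888373],
       [  0.        , 277.87982383, 188.09709919],
       [  0.        ,   0.        ,   1.        ]]), 'hand_eye': array([[ 4.69949221e-04, -9.69287289e-01, -2.45930744e-01,
         7.22617785e+01],
       [ 9.99999787e-01,  3.44145306e-04,  5.54519732e-04,
        -4.12334200e-01],
       [-4.52853017e-04, -2.45930952e-01,  9.69287244e-01,
        -1.99647669e+02],
       [ 0.00000000e+00,  0.00000000e+00,  0.00000000e+00,
         1.00000000e+00]])}
```

View pics/top0.png

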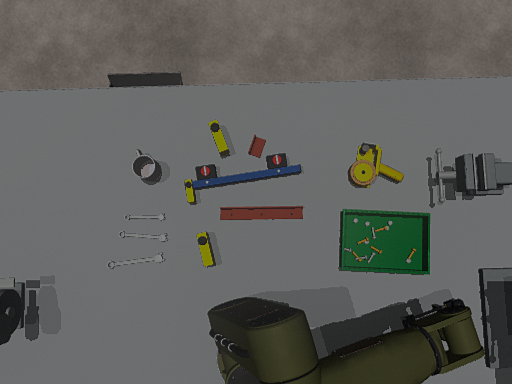

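View pics/side0.png

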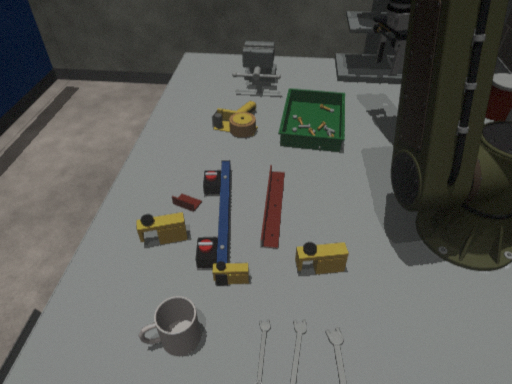

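The top view shows the red L-iron at (262,213) and the offcut at (257,146), which is too short. The blue fence is at (247,178). There are three yellow stops: (190,191) saddled on the fence's left end, plus loose look-alikes at (218,138) and (206,250). I choose the iron at (262,213) and the stop at (190,191), and check both in a close crop.

```bash
python3 - <<'E'
from h import *
im=cv2.imread('pics/top0.png')[125:275,170:320]; cv2.imwrite('pics/crop0.png',cv2.resize(im,(600,600),interpolation=cv2.INTER_CUBIC))
im=cv2.imread('pics/side0.png')[150:300,190:340]; cv2.imwrite('pics/crop0s.png',cv2.resize(im,(600,600),interpolation=cv2.INTER_CUBIC))
z=np.load('pics/top0.npz');im,d=z['im'],z['d']
hsv=cv2.cvtColor(im,cv2.COLOR_RGB2HSV);H,S,V=[hsv[...,i].astype(int) for i in range(3)]
masks={'red':((H<8)|(H>172))&(S>120)&(V>50),'blue':(H>105)&(H<125)&(S>120),'yel':(H>20)&(H<32)&(S>150)}
for k,m in masks.items():
    n,l,st,c=cv2.connectedComponentsWithStats(m.astype(np.uint8))
    for i in range(1,n):
        if st[i,4]<60: continue
        v,u=np.nonzero(l==i)
        P=np.array([world('top',(a,b),d[b,a]) for a,b in zip(u,v)])
        r=cv2.minAreaRect(np.float32(P[:,:2]))
        print(k,st[i],'z pct',np.percentile(P[:,2],[2,25,50,75,98]).round(1));print('  rect',np.round(r[0],1),np.round(r[1],1),round(r[2],2),cv2.boxPoints(r).round(0).tolist())
E
```

```text
red [249 135  17  23 205] z pct [-2.6  3.1  5.5  8.2 33.6]
  rect [755.6 -35.1] [43.2 68.4] 70.29 [[716.0, -44.0], [780.0, -67.0], [795.0, -26.0], [731.0, -3.0]]
red [220 206  83  14 910] z pct [-2.1  2.9  5.4  8.3 31.9]
  rect [477.6 -45.1] [297.3 106.8] 89.32 [[422.0, -193.0], [529.0, -194.0], [533.0, 103.0], [426.0, 104.0]]
blue [192 165 109  23 662] z pct [33.2 37.5 39.5 41.7 46.8]
  rect [631.6  13.7] [312.5 292.2] 57.27 [[424.0, -39.0], [670.0, -197.0], [839.0, 66.0], [593.0, 224.0]]
yel [212 127  16  26 195] z pct [65.4 69.6 71.8 74.1 77.8]
  rect [769.9  97.2] [84.7 32.1] 19.41 [[725.0, 98.0], [735.0, 68.0], [815.0, 96.0], [805.0, 126.0]]
yel [376 145  28  37 322] z pct [32.6 38.4 40.9 43.4 51.6]
  rect [ 661.  -486.2] [152.5  75.9] 37.63 [[577.0, -503.0], [624.0, -563.0], [745.0, -470.0], [698.0, -410.0]]
yel [357 146  17  17 150] z pct [-2.4  1.8  4.6  6.3 54.2]
  rect [ 594.3 -239.8] [ 75.6 521.1] 31.96 [[424.0, -39.0], [700.0, -481.0], [764.0, -441.0], [488.0, 1.0]]
yel [354 163  19  19 268] z pct [46.2 50.9 53.6 55.9 59.6]
  rect [ 645.5 -411.4] [64.1 66.6] 68.74 [[603.0, -429.0], [665.0, -453.0], [688.0, -394.0], [626.0, -369.0]]
yel [186 186   8  17  96] z pct [43.2 48.2 50.6 52.9 55.9]
  rect [580.5 208.3] [54.  23.4] 10.02 [[552.0, 215.0], [556.0, 192.0], [609.0, 202.0], [605.0, 225.0]]Traceback (most recent call last):
  File "<stdin>", line 12, in <module>
  File "h.py", line 6, in world
    c=optics.get_calibration(n);K=np.array(c['intrinsics']);R=np.array(c['R']);t=np.array(c['t'])
ValueError: time passes only in moves, steps and waits
```

View pics/crop0.png

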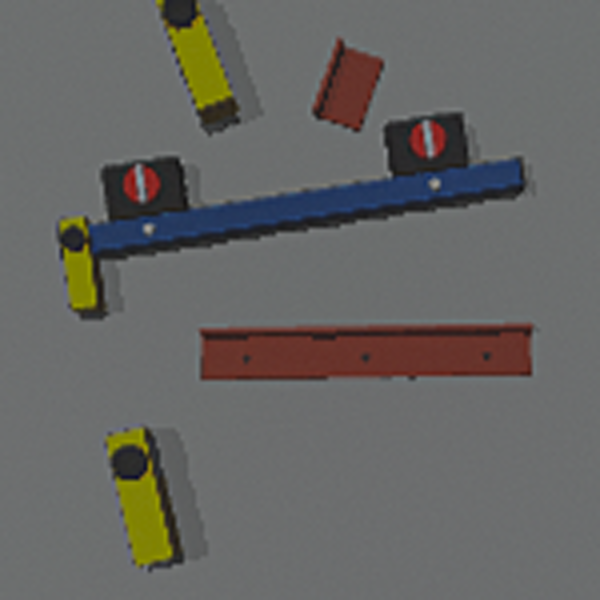

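View pics/crop0s.png

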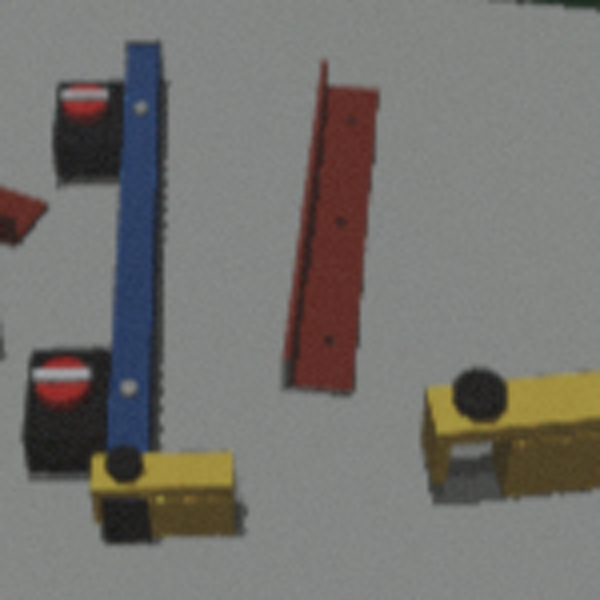

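The close crops confirm both choices. The small stop with the knob straddles the blue fence's left end, the two loose ones are bigger, and the iron's upright leg faces the fence. Next I measure the edges.

```bash
cat > h.py <<'E'
import numpy as np, cv2
from cell import manip, optics, workorder
C={n:optics.get_calibration(n) for n in('top','side','wrist')}
def snap(n,f):
    im,d=optics.camera(n); cv2.imwrite('pics/'+f+'.png',im[:,:,::-1]); np.savez('pics/'+f+'.npz',im=im,d=d); return im,d
from scipy.spatial.transform import Rotation as Ro
def cam(n,st=None):
    c=C[n];K=np.array(c['intrinsics'])
    if n=='wrist':
        R=Ro.from_euler('xyz',st['eef_rot']).as_matrix();H=c['hand_eye']
        return K,R@H[:3,:3],R@H[:3,3]+st['eef_pos']
    R=np.array(c['R']);return K,R.T,-R.T@np.array(c['t'])
def plane(n,uv,z,st=None):
    K,R,o=cam(n,st); uv=np.atleast_2d(uv).astype(float)
    r=(R@np.linalg.inv(K)@np.c_[uv,np.ones(len(uv))].T).T
    return o+r*((z-o[2])/r[:,2])[:,None]
def masks(im):
    hsv=cv2.cvtColor(im,cv2.COLOR_RGB2HSV);H,S,V=[hsv[...,i].astype(int) for i in range(3)]
    return {'red':((H<8)|(H>172))&(S>110)&(V>40),'blue':(H>105)&(H<125)&(S>110),'yel':(H>20)&(H<32)&(S>150)}
def comp(m,uv,rad=12):
    n,l,st,c=cv2.connectedComponentsWithStats(m.astype(np.uint8))
    i=np.argmin(np.where(np.arange(n)==0,1e9,np.hypot(*(c-uv).T)+ (st[:,4]<50)*1e3)); return l==i
E
python3 - <<'E'
from h import *
im=np.load('pics/top0.npz')['im'];M=masks(im)
for k,uv,z in(('blue',(247,178),40),('red',(262,213),5),('yel',(190,191),50)):
    m=comp(M[k],uv);v,u=np.nonzero(m);P=plane('top',np.c_[u,v],z)
    r=cv2.minAreaRect(np.float32(P[:,:2]));print(k,m.sum(),np.round(r[1],1),round(r[2],2),cv2.boxPoints(r).round(1).tolist())
E
```

```text
blue 695 [ 26.5 391.1] 7.46 [[602.5999755859375, 198.3000030517578], [653.4000244140625, -189.60000610351562], [679.7000122070312, -186.10000610351562], [628.9000244140625, 201.6999969482422]]
red 941 [300.2  45.5] 89.51 [[486.29998779296875, -194.6999969482422], [531.7999877929688, -195.10000610351562], [534.2999877929688, 105.0], [488.79998779296875, 105.4000015258789]]
yel 96 [55.7 22.7] 7.5 [[551.0999755859375, 216.0], [554.0, 193.5], [609.2999877929688, 200.8000030517578], [606.2999877929688, 223.3000030517578]]
```

Call:
jog_arm --deltas "50 -43 0 0.03 94; 100 -86 0 0.06 94; 150 -128 0 0.1 94; 200 -171 0 0.14 94; 250 -214 0 0.18 94; 300 -256 0 0.198 94; 350 -299 0 0.198 94; 400 -342 0 0.198 94; 451 -385 0 0.198 94; 451 -385 0 0.198 94"

```text
clock: 1.35
eef_pos: [480.8, -8.4, 185.8]
eef_rot: [-3.141, 0.001, 0.132]
wrist_force: [-0.9, -0.7, -1.7]
finger_gap: 94.0
```

```bash
python3 - <<'E'
from h import *
st=manip.read_state();print(st)
import pickle;pickle.dump(st,open('pics/w1.pkl','wb'))
im,d=snap('wrist','w1')
M=masks(im);[print(k,m.sum()) for k,m in M.items()]
E
```

```text
{'clock': 1.35, 'joints': array([-9.36924457e-02,  1.46087142e-01,  1.70989666e+00,  1.47962647e-04,
        1.28622737e+00,  1.34483790e+00]), 'qd': array([ 0.43500038,  0.2517405 , -0.28204708, -0.00451346,  0.03521602,
        0.44151274]), 'effort': array([ -0.99608727, -45.59260726, -33.6920929 ,   0.21765507,
        -0.15603174,  -0.36366971]), 'eef_pos': array([480.81392452,  -8.3783257 , 185.80010945]), 'eef_rot': array([-3.14131570e+00,  5.70984134e-04,  1.32224474e-01]), 'wrist_force': array([-0.9185847 , -0.68751457, -1.65110626]), 'moment': array([-0.04687668, -0.02555114, -0.03397964]), 'finger_gap': 94.00058955746782}
red 7145
blue 10278
yel 4690
```

View pics/w1.png

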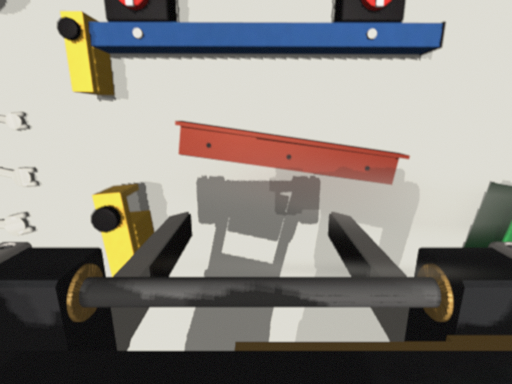

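The wrist view shows the iron from (178,123) to (408,157), the fence face's lower edge at row ~54, and the stop's working face at column ~100. The loose decoy is at (120,220). Next I measure these sub-pixel.

```bash
python3 - <<'E'
from h import *
st=manip.read_state();print(st['clock'],st['eef_pos'],st['qd'].round(3))
im,d=snap('wrist','w2')
crop=im[0:200,40:460][:,:,::-1]; cv2.imwrite('pics/w2c.png',cv2.resize(crop,(800,381),interpolation=cv2.INTER_CUBIC))
M=masks(im)
# fence: lower outline
def line(P): 
    vx,vy,x,y=cv2.fitLine(np.float32(P),cv2.DIST_HUBER,0,.01,.01).ravel();return vx,vy,x,y
b=comp(M['blue'],(265,37))
cols=np.arange(150,430,4);bot=np.array([np.nonzero(b[:,c])[0].max()+.5 for c in cols]);top=np.array([np.nonzero(b[:,c])[0].min()-.5 for c in cols])
V=cv2.cvtColor(im,cv2.COLOR_RGB2HSV)[...,2]
print('col 265 V',V[18:62,265])
for nm,r,z in(('bot',bot,0),('topback',top,40)):
    P=plane('wrist',np.c_[cols,r],z,st);vx,vy,x,y=line(P[:,:2]);s=-vx/vy
    print(nm,'yaw',np.arctan(s),'x at y=0',x-s*(0-y)*1, 'x@y150',x-s*(150-y),'x@-190',x-s*(-190-y))
us=np.nonzero(b)[1];print('right end top',plane('wrist',[(us.max()+.5,25)],40,st))
r=comp(M['red'],(290,152))
cols=np.arange(185,400,4);t=np.array([np.nonzero(r[:,c])[0].min()-.5 for c in cols])
bo=np.array([np.nonzero(r[:,c])[0].max()+.5 for c in cols if 185<=c<390])
P=plane('wrist',np.c_[cols,t],30,st);vx,vy,x,y=line(P[:,:2]);s=-vx/vy;print('iron top edge yaw',np.arctan(s),'x@0',x-s*(0-y),'x@-45',x-s*(-45-y))
cc=cols[cols<390];P=plane('wrist',np.c_[cc,bo],5,st);vx,vy,x,y=line(P[:,:2]);s=-vx/vy;print('iron near edge yaw',np.arctan(s),'x@-45',x-s*(-45-y))
print('flatleft',plane('wrist',[(178,153)],5,st),'flatright',plane('wrist',[(393,184)],5,st), 'topL',plane('wrist',[(176.,121.5)],30,st),'topR',plane('wrist',[(409,157)],30,st))
E
```

```text
1.4 [481.68922618  -6.95040199 185.70304315] [-0.076 -0.029  0.033 -0.005 -0.006 -0.091]
col 265 V [222 221 222 223 221 195 172 161 160 159 158 158 158 158 156 156 158 157
 157 158 158 158 159 160 160 162 161 160 153 131  90  50  39  39  39  41
  47  63  85  88 106 157 199 217]
bot yaw 0.12871096 x at y=0 632.96936 x@y150 613.55536 x@-190 657.56036
topback yaw 0.13652225 x at y=0 655.33136 x@y150 634.7248 x@-190 681.4329
right end top [[ 679.75007906 -188.01058189   40.        ]]
iron top edge yaw -0.01175888 x@0 533.5242 x@-45 532.995
iron near edge yaw -0.0040317336 x@-45 488.94974
flatleft [[491.76040974 107.60817708   5.        ]] flatright [[ 488.28951984 -194.82913729    5.        ]] topL [[534.66417767 105.59345368  30.        ]] topR [[ 530.00362211 -193.26681503   30.        ]]
```

View pics/w2c.png

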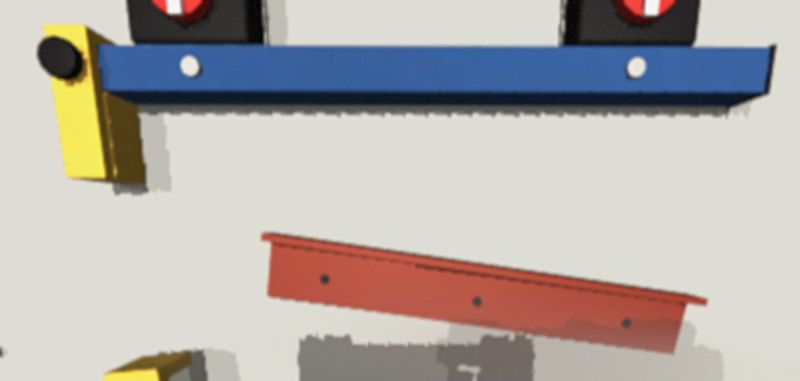

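Call:
jog_arm --deltas "10 25 0 0 94; 18 44 30 0 94; 18 44 80 0 94; 18 44 120 0 94; 18 44 145 0 94; 18 44 155 0 94; 18 44 160 0 94; 18 44 162 0 94; 18 44 163 0 94; 18 44 163 0 94"

```text
clock: 2.7
eef_pos: [503.9, -52.3, 23.6]
eef_rot: [3.141, -0.001, 0.13]
wrist_force: [0.1, -0.8, 0.4]
finger_gap: 94.0
```

```bash
cat > s.py <<'E'
from h import *
import sys
s=manip.read_state();f=0.132;R=np.array([[np.cos(f),np.sin(f)],[-np.sin(f),np.cos(f)]])
print(s['clock'],'ex,ey',(R@s['eef_pos'][:2]).round(2),'z',s['eef_pos'][2].round(2),'rot',s['eef_rot'].round(4),'F',(R@s['wrist_force'][:2]).round(2),s['wrist_force'][2].round(2),'M',s['moment'].round(3),'qd',abs(s['qd']).max().round(3),s['finger_gap'].round(1))
E
python3 - <<'E'
import s
from h import *
snap('side','s1');snap('wrist','w3')
im=cv2.imread('pics/s1.png')[150:300,190:340]; cv2.imwrite('pics/s1c.png',cv2.resize(im,(600,600),interpolation=cv2.INTER_CUBIC))
E
```

```text
Traceback (most recent call last):
  File "s.py", line 4, in <module>
    print(s['clock'],'ex,ey',(R@s['eef_pos'][:2]).round(2),'z',s['eef_pos'][2].round(2),'rot',s['eef_rot'].round(4),'F',(R@s['wrist_force'][:2]).round(2),s['wrist_force'][2].round(2),'M',s['moment'].round(3),'qd',abs(s['qd']).max().round(3),s['finger_gap'].round(1))
                                                                                                                                                                                                                                                 ^^^^^^^^^^^^^^^^^^^^^
AttributeError: 'float' object has no attribute 'round'
```

```bash
sed -i "s/s\['finger_gap'\].round(1)/round(float(s['finger_gap']),1)/" s.py
python3 - <<'E'
import s
from h import *
snap('side','s1');snap('wrist','w3')
im=cv2.imread('pics/s1.png')[150:300,190:340]; cv2.imwrite('pics/s1c.png',cv2.resize(im,(600,600),interpolation=cv2.INTER_CUBIC))
E
```

```text
2.7 ex,ey [ 492.6  -118.18] z 23.56 rot [ 3.1414e+00 -7.0000e-04  1.2980e-01] F [ 0.02 -0.8 ] 0.35 M [ 0.029  0.    -0.031] qd 0.002 94.0
```

View pics/s1c.png

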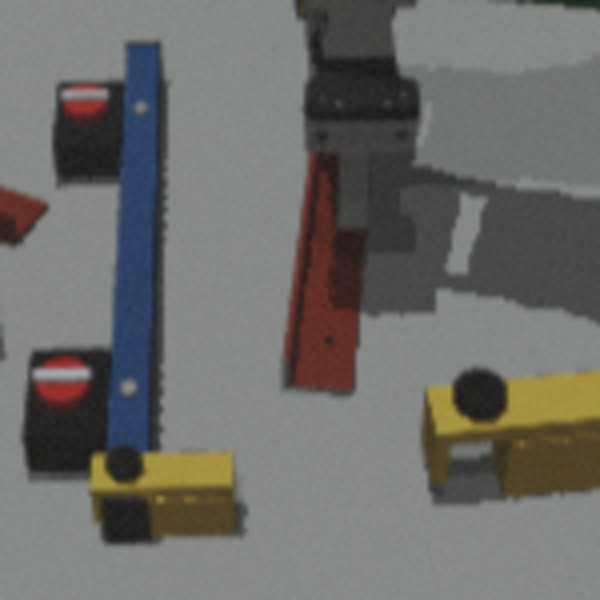

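View pics/w3.png

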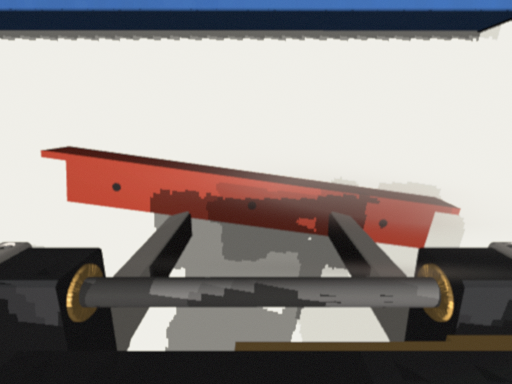

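Call:
jog_arm --deltas "4 0 0 0 94; 7 0 0 0 94; 9 0 0 0 94; 11 0 0 0 94; 13 0 0 0 94; 15 0 0 0 94; 18 0 0 0 94; 21 0 0 0 94; 24 0 0 0 94; 27 0 0 0 94"

```text
clock: 4.05
eef_pos: [530.6, -48.8, 23.1]
eef_rot: [-3.142, 0.0, 0.13]
wrist_force: [0.5, 0.3, 0.5]
finger_gap: 94.0
```

```bash
python3 - <<'E'
import s
from h import *
snap('wrist','w4')
E
```

```text
4.05 ex,ey [ 519.57 -118.19] z 23.13 rot [-3.1416  0.      0.1297] F [0.49 0.24] 0.52 M [ 0.013 -0.043  0.023] qd 0.068 94.0
```

View pics/w4.png

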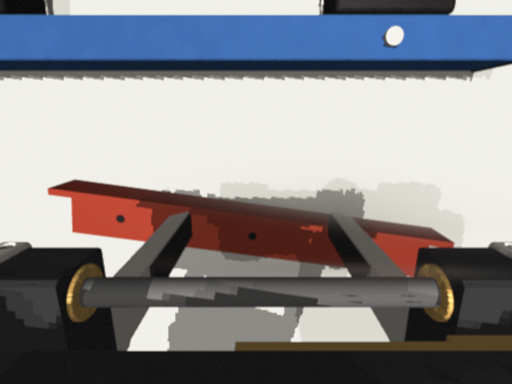

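No contact yet: the iron has not moved and the right finger is about to reach the upright leg. I continue gently.

Call:
jog_arm --deltas "2 0 0 0 94; 4 0 0 0 94; 6 0 0 0 94; 8 0 0 0 94; 10 0 0 0 94; 12 0 0 0 94; 14 0 0 0 94; 16 0 0 0 94; 18 0 0 0 94; 20 0 0 0 94"

```text
clock: 5.35
eef_pos: [550.4, -46.2, 23.1]
eef_rot: [-3.142, -0.0, 0.13]
wrist_force: [-0.1, -0.4, -0.7]
finger_gap: 94.1
```

```bash
python3 - <<'E'
import s
from h import *
snap('wrist','w5')
E
```

```text
5.35 ex,ey [ 539.52 -118.24] z 23.15 rot [-3.1416 -0.      0.1298] F [-0.13 -0.34] -0.74 M [ 0.019 -0.045  0.03 ] qd 0.046 94.1
```

View pics/w5.png

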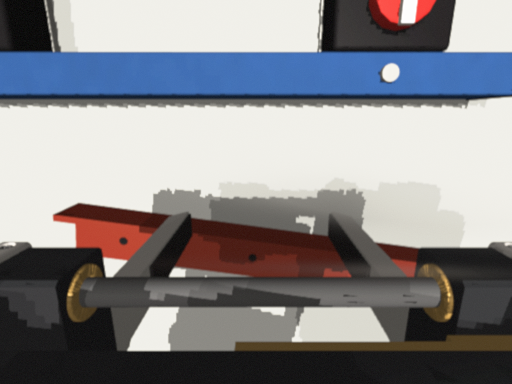

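```bash
python3 - <<'E'
from h import *
st=manip.read_state()
for p,uv in ((st['eef_pos'],(252,257)),(np.array([503.9,-52.3,23.5]),(251,205)),(np.array([481.7,-7,185.7]),(289,156.5))):
    s2=dict(st);s2['eef_pos']=p
    print(plane('wrist',[uv],5,s2))
print('top edge now',plane('wrist',[(60,218),(416,247)],30,st))
print('hole by top', plane('top',[(262,213.7)],5))
print(manip.read_state()['eef_pos'])
snap('side','s2');im=cv2.imread('pics/s2.png')[150:300,190:340]; cv2.imwrite('pics/s2c.png',cv2.resize(im,(600,600),interpolation=cv2.INTER_CUBIC))
E
```

```text
[[505.60194323 -44.97496324   5.        ]]
[[505.38802874 -44.48727863   5.        ]]
[[507.17199921 -43.95750069   5.        ]]
top edge now [[ 531.99012457   99.97761102   30.        ]
 [ 543.31950617 -165.99602854   30.        ]]
hole by top [[505.88479597 -48.163131     5.        ]]
[550.55707375 -46.18210525  23.16551429]
```

View pics/s2c.png

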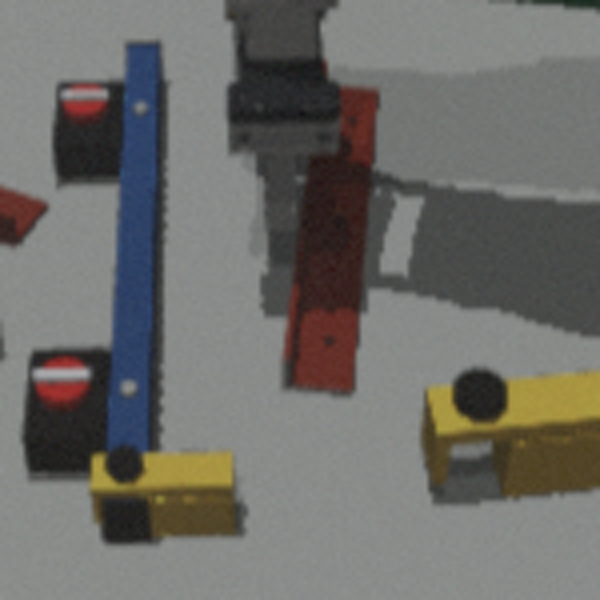

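The side view shows the fingertips now beyond the upright leg with no contact, so the tips passed over it. They must be higher than I assumed, so I check their real height.

```bash
python3 - <<'E'
from h import *
print(manip.tcp_to_tips,[a for a in dir(manip) if a[0]!='_'])
z=np.load('pics/w5.npz');d=z['d'];st=manip.read_state()
K,R,o=cam('wrist',st)
def pt(u,v): return o+R@np.linalg.inv(K)@np.array([u,v,1.])*d[v,u]
for uv in((182,218),(186,216),(178,225),(335,218),(340,225),(345,228),(250,120),(350,120),(252,250),(252,265)): print(uv,d[uv[1],uv[0]],pt(*uv).round(1))
im=cv2.imread('pics/w5.png')[195:295,140:390];cv2.imwrite('pics/w5c.png',cv2.resize(im,(750,300),interpolation=cv2.INTER_CUBIC))
E
```

```text
14.0 ['Unreachable', 'read_state', 'tcp_to_tips']
(182, 218) 177.25426 [553.9   4.7  55.7]
(186, 216) 183.5982 [553.1   3.7  49.4]
(178, 225) 164.7087 [554.4   3.6  68.5]
(335, 218) 178.21703 [566.3 -92.4  54.8]
(340, 225) 167.12129 [566.1 -92.4  66.3]
(345, 228) 160.55003 [567.  -93.3  72.9]
(250, 120) 215.73297 [619.2 -29.2   0.7]
(350, 120) 214.37193 [ 629.2 -105.7    2.1]
(252, 250) 236.51994 [512.8 -44.1   6.5]
(252, 265) 239.89958 [498.8 -45.9   6.6]
```

View pics/w5c.png

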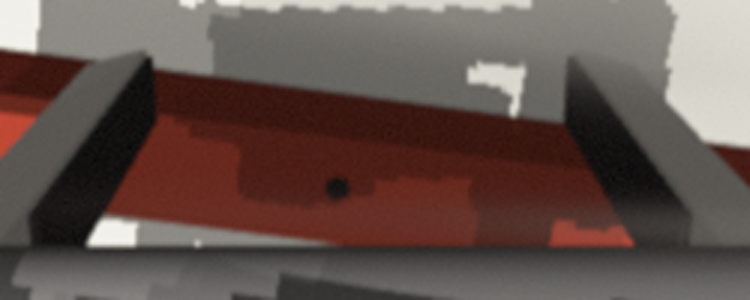

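View pics/s2.png

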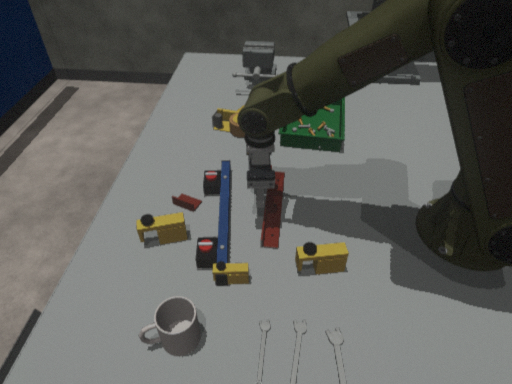

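The depth puts the open fingertips at about z 40, so they recede when open. I raise, go back, close the fingers and measure again.

Call:
jog_arm --deltas "0 0 20 0 94; 0 0 -20 0 94; 0 0 -40 0 94; -20 0 -40 0 60; -50 0 -40 0 30; -70 0 -40 0 0; -70 0 -40 0 0; -70 0 -40 0 0; -70 0 -40 0 0; -70 0 -40 0 0"

```text
clock: 6.7
eef_pos: [481.1, -55.2, 63.0]
eef_rot: [-3.142, 0.0, 0.13]
wrist_force: [-0.4, 0.6, -0.6]
finger_gap: 27.7
```

```bash
python3 - <<'E'
import s
from h import *
st=manip.read_state();im,d=snap('wrist','w6');K,R,o=cam('wrist',st)
for u in(245,252,262,268,275):
    print(u,[(v,(o+R@np.linalg.inv(K)@np.array([u,v,1.])*d[v,u]).round(0).tolist()) for v in range(196,240,4)])
E
```

```text
6.7 ex,ey [ 469.66 -118.04] z 63.0 rot [-3.1415e+00  2.0000e-04  1.3000e-01] F [-0.33  0.68] -0.64 M [0.096 0.    0.049] qd 0.005 27.7
245 [(196, [477.0, -41.0, 1.0]), (200, [473.0, -41.0, 1.0]), (204, [469.0, -42.0, 1.0]), (208, [464.0, -42.0, -0.0]), (212, [461.0, -43.0, 2.0]), (216, [456.0, -43.0, 1.0]), (220, [452.0, -44.0, 1.0]), (224, [448.0, -44.0, 1.0]), (228, [444.0, -45.0, 1.0]), (232, [439.0, -45.0, 1.0]), (236, [436.0, -46.0, 2.0])]
252 [(196, [478.0, -48.0, 1.0]), (200, [474.0, -48.0, 1.0]), (204, [470.0, -49.0, 2.0]), (208, [466.0, -49.0, 2.0]), (212, [461.0, -50.0, 0.0]), (216, [458.0, -50.0, 2.0]), (220, [453.0, -51.0, -0.0]), (224, [449.0, -51.0, 0.0]), (228, [445.0, -52.0, 1.0]), (232, [440.0, -52.0, 1.0]), (236, [436.0, -53.0, 2.0])]
262 [(196, [479.0, -57.0, 2.0]), (200, [475.0, -58.0, 1.0]), (204, [471.0, -58.0, 1.0]), (208, [467.0, -59.0, 1.0]), (212, [463.0, -59.0, 2.0]), (216, [458.0, -60.0, 0.0]), (220, [454.0, -61.0, 0.0]), (224, [450.0, -61.0, 1.0]), (228, [447.0, -62.0, 4.0]), (232, [441.0, -62.0, 1.0]), (236, [438.0, -63.0, 1.0])]
268 [(196, [480.0, -63.0, 1.0]), (200, [476.0, -64.0, 1.0]), (204, [472.0, -64.0, 2.0]), (208, [468.0, -65.0, 0.0]), (212, [464.0, -65.0, 1.0]), (216, [459.0, -66.0, 0.0]), (220, [455.0, -67.0, 1.0]), (224, [451.0, -67.0, 0.0]), (228, [447.0, -68.0, 1.0]), (232, [442.0, -68.0, 1.0]), (236, [439.0, -69.0, 2.0])]
275 [(196, [481.0, -70.0, 1.0]), (200, [477.0, -70.0, 2.0]), (204, [473.0, -71.0, 1.0]), (208, [469.0, -72.0, 1.0]), (212, [464.0, -72.0, 0.0]), (216, [460.0, -73.0, 1.0]), (220, [456.0, -74.0, -0.0]), (224, [452.0, -74.0, 0.0]), (228, [448.0, -75.0, 2.0]), (232, [443.0, -75.0, 0.0]), (236, [439.0, -76.0, 2.0])]
```

View pics/w6.png

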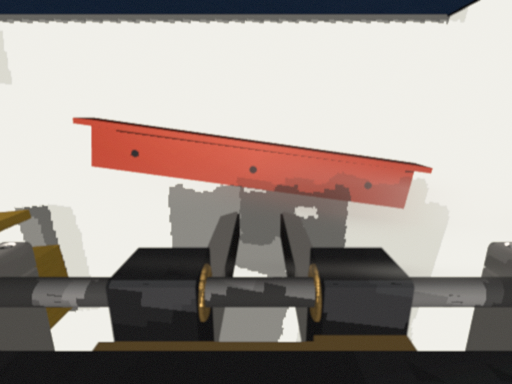

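I also notice that row 1 of that move had the wrong sign and dipped 20 mm for one row. It was past the leg, and the force reads nothing. I check the iron and the tip height.

```bash
python3 - <<'E'
from h import *
st=manip.read_state();z=np.load('pics/w6.npz');d=z['d'];K,R,o=cam('wrist',st)
for u in(228,232,236,238,284,288,292):
    v=np.arange(204,246,2);print(u,[(int(a),int((o+R@np.linalg.inv(K)@np.array([u,a,1.])*d[a,u])[2])) for a in v])
Rt=Ro.from_euler('xyz',st['eef_rot']).as_matrix();Hi=np.linalg.inv(C['wrist']['hand_eye'])
for zz in(-60,-30,-17,0,14,25):
  for x in(-8,8):
    p=Hi@np.array([x,14+0,zz,1]);q=K@p[:3];print('tool z',zz,'x',x,(q[:2]/q[2]).round(0))
print('hole',plane('wrist',[(253,169.5)],5,st))
im=z['im'][190:260,190:340][:,:,::-1];cv2.imwrite('pics/w6c.png',cv2.resize(im,(750,350),interpolation=cv2.INTER_CUBIC))
snap('top','t2');im=cv2.imread('pics/t2.png')[125:275,170:320];cv2.imwrite('pics/t2c.png',cv2.resize(im,(600,600)))
snap('side','s3');im=cv2.imread('pics/s3.png')[120:270,190:340];cv2.imwrite('pics/s3c.png',cv2.resize(im,(600,600),interpolation=cv2.INTER_CUBIC))
E
```

```text
228 [(204, 0), (206, 1), (208, 1), (210, 1), (212, 0), (214, 88), (216, 92), (218, 95), (220, 100), (222, 102), (224, 104), (226, 108), (228, 112), (230, 115), (232, 118), (234, 120), (236, 123), (238, 127), (240, 128), (242, 131), (244, 134)]
232 [(204, 2), (206, 0), (208, 1), (210, 2), (212, 0), (214, 88), (216, 91), (218, 96), (220, 100), (222, 103), (224, 107), (226, 109), (228, 113), (230, 115), (232, 118), (234, 119), (236, 119), (238, 122), (240, 124), (242, 127), (244, 131)]
236 [(204, 0), (206, 2), (208, 1), (210, 0), (212, 84), (214, 88), (216, 92), (218, 92), (220, 96), (222, 99), (224, 102), (226, 106), (228, 108), (230, 112), (232, 112), (234, 112), (236, 112), (238, 111), (240, 112), (242, 113), (244, 113)]
238 [(204, 2), (206, 0), (208, 0), (210, 1), (212, 0), (214, 84), (216, 87), (218, 91), (220, 94), (222, 95), (224, 95), (226, 97), (228, 97), (230, 96), (232, 98), (234, 98), (236, 97), (238, 98), (240, 99), (242, 99), (244, 99)]
284 [(204, 1), (206, 1), (208, 1), (210, 0), (212, 84), (214, 88), (216, 91), (218, 96), (220, 99), (222, 100), (224, 103), (226, 105), (2
[... 260 characters left out ...]
14), (232, 118), (234, 120), (236, 124), (238, 124), (240, 124), (242, 127), (244, 129)]
292 [(204, 1), (206, 0), (208, 0), (210, 1), (212, 1), (214, 1), (216, 92), (218, 95), (220, 99), (222, 102), (224, 105), (226, 108), (228, 112), (230, 115), (232, 118), (234, 121), (236, 123), (238, 126), (240, 128), (242, 131), (244, 133)]
tool z -60 x -8 [286. 266.]
tool z -60 x 8 [286. 239.]
tool z -30 x -8 [281. 242.]
tool z -30 x 8 [282. 220.]
tool z -17 x -8 [280. 234.]
tool z -17 x 8 [280. 213.]
tool z 0 x -8 [278. 225.]
tool z 0 x 8 [279. 206.]
tool z 14 x -8 [277. 219.]
tool z 14 x 8 [278. 200.]
tool z 25 x -8 [277. 214.]
tool z 25 x 8 [277. 196.]
hole [[504.80279325 -45.33875026   5.        ]]
```

View pics/w6c.png

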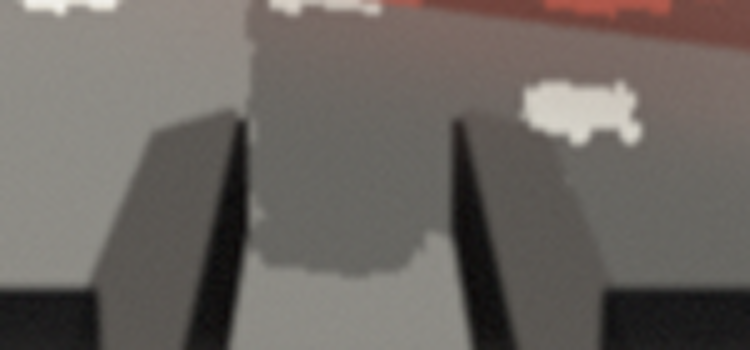

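View pics/s3c.png

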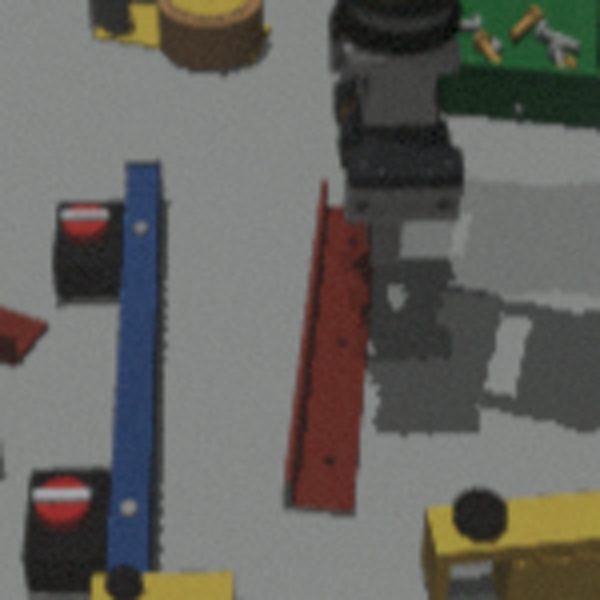

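Depth consistently puts the tip about 20 mm above the TCP, which contradicts the stated +14. It does explain the free pass over the 30 mm leg. The iron has not moved. Before relying on either number, I feel for the worktop on free ground in front of the iron.

Call:
jog_arm --deltas "-15 0 20 0 94; -15 0 40 0 94; -15 0 44 0 94; -15 0 47 0 94; -15 0 49 0 94; -15 0 51 0 94; -15 0 52 0 94; -15 0 53 0 94; -15 0 53 0 94; -15 0 53 0 94"

```text
clock: 8.1
eef_pos: [466.0, -57.2, 10.2]
eef_rot: [3.142, -0.0, 0.13]
wrist_force: [-0.4, 0.1, -0.3]
finger_gap: 94.4
```

```bash
python3 - <<'E'
import s
from h import *
im,d=snap('side','s4');im=im[120:270,190:340][:,:,::-1];cv2.imwrite('pics/s4c.png',cv2.resize(im,(600,600),interpolation=cv2.INTER_CUBIC))
E
```

```text
8.1 ex,ey [ 454.39 -118.06] z 10.18 rot [ 3.1416 -0.      0.1298] F [-0.38  0.11] -0.29 M [-0.012  0.039 -0.004] qd 0.001 94.4
```

View pics/s4c.png

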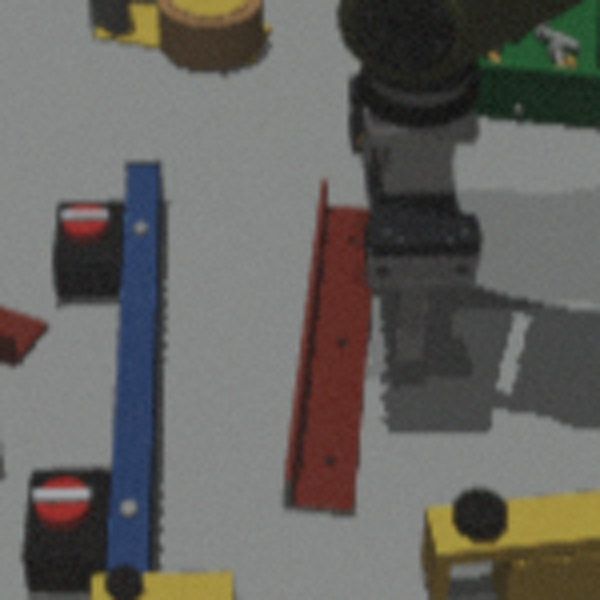

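```bash
python3 - <<'E'
from h import *
for z in(0,10,20,30,40): print(z,plane('side',[(292,212.5)],z).round(1))
E
```

```text
0 [[455.8 -24.8   0. ]]
10 [[456.1 -15.1  10. ]]
20 [[456.5  -5.4  20. ]]
30 [[456.8   4.3  30. ]]
40 [[457.2  14.   40. ]]
```

Call:
jog_arm --deltas "0 0 3 0 94; 0 0 6 0 94; 0 0 8 0 94; 0 0 10 0 94; 0 0 12 0 94; 0 0 14 0 94; 0 0 15 0 94; 0 0 16 0 94; 0 0 17 0 94; 0 0 17 0 94"

```text
clock: 9.4
eef_pos: [466.0, -57.2, -6.9]
eef_rot: [-3.142, 0.0, 0.13]
wrist_force: [0.0, -1.3, -0.7]
finger_gap: 93.6
```

```bash
python3 - <<'E'
import s
from h import *
st=manip.read_state();im,d=snap('wrist','w7');K,R,o=cam('wrist',st)
for u in(180,184,188,334,338):
    v=np.arange(200,226,2);print(u,[(int(a),int((o+R@np.linalg.inv(K)@np.array([u,a,1.])*d[a,u])[2])) for a in v])
E
```

```text
9.4 ex,ey [ 454.37 -118.05] z -6.88 rot [-3.1416  0.      0.1298] F [-0.16 -1.34] -0.73 M [ 0.007 -0.016  0.018] qd 0.004 93.6
180 [(200, 0), (202, 1), (204, 0), (206, 1), (208, 1), (210, 1), (212, 1), (214, 18), (216, 22), (218, 25), (220, 29), (222, 33), (224, 34)]
184 [(200, 1), (202, 1), (204, 1), (206, 0), (208, 3), (210, 1), (212, 2), (214, 17), (216, 21), (218, 24), (220, 26), (222, 28), (224, 30)]
188 [(200, 0), (202, 2), (204, 0), (206, 0), (208, 0), (210, 2), (212, 14), (214, 14), (216, 18), (218, 20), (220, 21), (222, 21), (224, 20)]
334 [(200, 6), (202, 5), (204, 1), (206, 0), (208, 1), (210, 1), (212, 14), (214, 18), (216, 22), (218, 21), (220, 25), (222, 28), (224, 28)]
338 [(200, 5), (202, 5), (204, 1), (206, 1), (208, 0), (210, 1), (212, 0), (214, 18), (216, 22), (218, 26), (220, 29), (222, 31), (224, 32)]
```

View pics/w7.png

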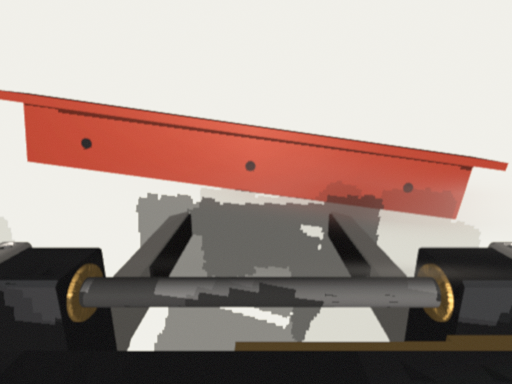

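Call:
jog_arm --deltas "0 0 2 0 94; 0 0 4 0 94; 0 0 5 0 94; 0 0 6 0 94; 0 0 6.5 0 94; 0 0 7 0 94; 0 0 7.5 0 94; 0 0 8 0 94; 0 0 8.5 0 94; 0 0 9 0 94"

```text
clock: 10.7
eef_pos: [466.0, -57.2, -15.9]
eef_rot: [3.142, -0.0, 0.13]
wrist_force: [0.8, -0.4, 0.9]
finger_gap: 94.3
```

```bash
python3 s.py
```

```text
10.7 ex,ey [ 454.41 -118.08] z -15.86 rot [ 3.1415e+00 -1.0000e-04  1.2980e-01] F [ 0.75 -0.49] 0.9 M [ 0.005 -0.04  -0.047] qd 0.01 94.3
```

Call:
jog_arm --deltas "0 0 0.5 0 94; 0 0 1 0 94; 0 0 1.5 0 94; 0 0 2 0 94; 0 0 2.3 0 94; 0 0 2.6 0 94; 0 0 2.9 0 94; 0 0 3.2 0 94; 0 0 3.5 0 94; 0 0 3.5 0 94"

```text
clock: 11.95
eef_pos: [466.0, -57.2, -19.1]
eef_rot: [3.142, -0.0, 0.13]
wrist_force: [-2.7, 0.4, 6.3]
finger_gap: 94.1
```

```bash
python3 s.py
```

```text
11.95 ex,ey [ 454.44 -118.07] z -19.05 rot [ 3.1416e+00 -1.0000e-04  1.2980e-01] F [-2.58  0.73] 6.25 M [ 0.095  0.463 -0.027] qd 0.001 94.1
```

The floor is felt at TCP z = −19, so tip height = TCP z + 19. This agrees with the depth. I go up to tip z ≈ 10 and forward over the flat leg.

Call:
jog_arm --deltas "0 0 -6 0 94; 0 0 -10 0 94; 10 0 -10 0 94; 20 0 -10 0 94; 30 0 -10 0 94; 36 0 -10 0 94; 40 0 -10 0 94; 43 0 -10 0 94; 46 0 -10 0 94; 49 0 -10 0 94"

```text
clock: 13.2
eef_pos: [514.4, -50.9, -9.4]
eef_rot: [-3.141, 0.0, 0.13]
wrist_force: [-2.6, -0.6, 0.3]
finger_gap: 94.2
```

```bash
python3 s.py
```

```text
13.2 ex,ey [ 503.27 -118.14] z -9.42 rot [-3.1414e+00  5.0000e-04  1.2960e-01] F [-2.64 -0.26] 0.26 M [-0.058  0.348 -0.076] qd 0.068 94.2
```

Call:
jog_arm --deltas "3 0 0 0 94; 6 0 0 0 94; 9 0 0 0 94; 12 0 0 0 94; 15 0 0 0 94; 18 0 0 0 94; 21 0 0 0 94; 24 0 0 0 94; 27 0 0 0 94; 30 0 0 0 94"

```text
clock: 14.45
eef_pos: [544.5, -47.0, -9.3]
eef_rot: [3.142, 0.0, 0.13]
wrist_force: [-2.6, -0.6, -0.1]
finger_gap: 94.0
```

```bash
python3 - <<'E'
import s
from h import *
snap('wrist','w8')
E
```

```text
14.45 ex,ey [ 533.57 -118.26] z -9.34 rot [3.1416 0.     0.1298] F [-2.71 -0.29] -0.08 M [0.014 0.441 0.045] qd 0.068 94.0
```

View pics/w8.png

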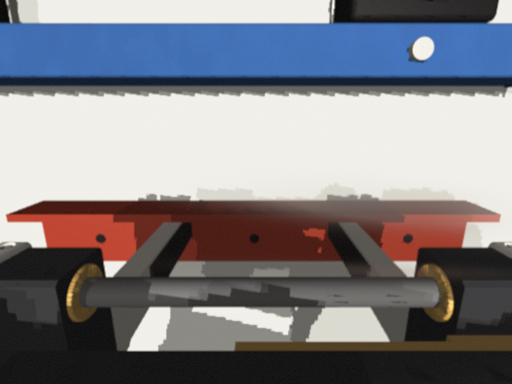

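Both fingers touch, the iron lies parallel to the fence, and sliding takes about 2.7 N. I continue.

Call:
jog_arm --deltas "4 0 0 0 94; 9 0 0 0 94; 14 0 0 0 94; 19 0 0 0 94; 24 0 0 0 94; 29 0 0 0 94; 34 0 0 0 94; 39 0 0 0 94; 43 0 0 0 94; 46 0 0 0 94"

```text
clock: 15.75
eef_pos: [590.2, -41.0, -9.3]
eef_rot: [-3.142, -0.0, 0.13]
wrist_force: [-3.5, 0.6, 1.5]
finger_gap: 93.9
```

Call:
jog_arm --deltas "3 0 0 0 94; 6 0 0 0 94; 9 0 0 0 94; 11 0 0 0 94; 13 0 0 0 94; 14 0 0 0 94; 15 0 0 0 94; 16 0 0 0 94; 17 0 0 0 94; 18 0 0 0 94"

```text
clock: 17.0
eef_pos: [607.8, -38.7, -9.3]
eef_rot: [3.142, -0.0, 0.13]
wrist_force: [-4.1, -0.3, 1.8]
finger_gap: 94.1
```

```bash
python3 - <<'E'
import s
from h import *
st=manip.read_state();im,d=snap('wrist','w9')
crop=im[60:260,0:512][:,:,::-1];cv2.imwrite('pics/w9c.png',cv2.resize(crop,(800,312),interpolation=cv2.INTER_CUBIC))
im,d=snap('top','t9');crop=im[125:275,170:320][:,:,::-1];cv2.imwrite('pics/t9c.png',cv2.resize(crop,(600,600),interpolation=cv2.INTER_CUBIC))
E
```

```text
17.0 ex,ey [ 597.45 -118.35] z -9.32 rot [ 3.1416 -0.      0.1299] F [-4.09  0.21] 1.78 M [-0.009  0.524  0.015] qd 0.025 94.1
```

View pics/w9c.png

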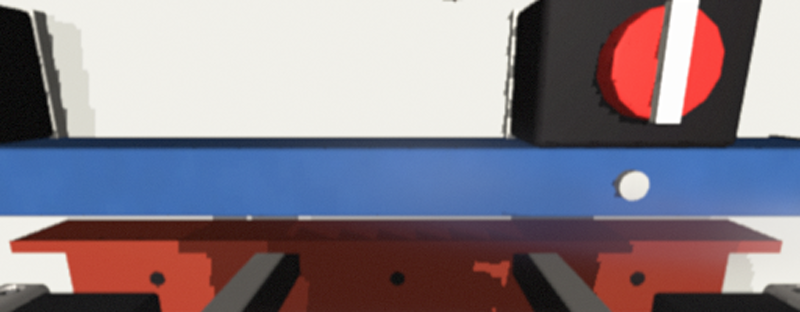

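```bash
python3 - <<'E'
from h import *
st=manip.read_state();f=.132
for u in(100,256,430):
    for r,z in((197.6,40),(200.3,30)):
        P=plane('wrist',[(u,r)],z,st)[0];print(u,z,P[0]*np.cos(f)+P[1]*np.sin(f))
V=np.load('pics/w9.npz')['im'].astype(int)
for u in(80,256,430): print(u,V[190:210,u].tolist())
E
```

```text
100 40 626.2185207930806
100 30 621.6384585206813
256 40 626.0592391787293
256 30 621.46772951416
430 40 625.8814841805091
430 30 621.2771992093717
80 [[65, 110, 180], [67, 113, 181], [65, 110, 180], [66, 112, 180], [66, 111, 181], [66, 112, 180], [62, 108, 178], [85, 117, 171], [150, 161, 182], [192, 192, 191], [169, 159, 152], [100, 80, 73], [70, 25, 18], [70, 25, 18], [74, 30, 23], [73, 31, 22], [71, 26, 18], [71, 25, 15], [73, 30, 21], [70, 21, 13]]
256 [[81, 116, 177], [79, 115, 176], [80, 116, 178], [80, 116, 178], [78, 115, 178], [78, 115, 177], [76, 114, 177], [84, 113, 167], [124, 138, 165], [156, 157, 163], [140, 132, 132], [93, 75, 80], [74, 48, 58], [73, 46, 56], [76, 46, 56], [74, 44, 52], [73, 43, 49], [75, 45, 50], [72, 39, 45], [71, 36, 41]]
430 [[90, 117, 176], [90, 117, 176], [91, 117, 176], [90, 116, 175], [91, 117, 175], [89, 116, 175], [89, 115, 173], [96, 115, 167], [129, 136, 164], [157, 154, 162], [141, 131, 133], [102, 82, 91], [91, 66, 80], [89, 63, 76], [91, 65, 78], [90, 62, 76], [91, 64, 75], [92, 64, 75], [90, 61, 73], [92, 63, 74]]
```

View pics/t9c.png

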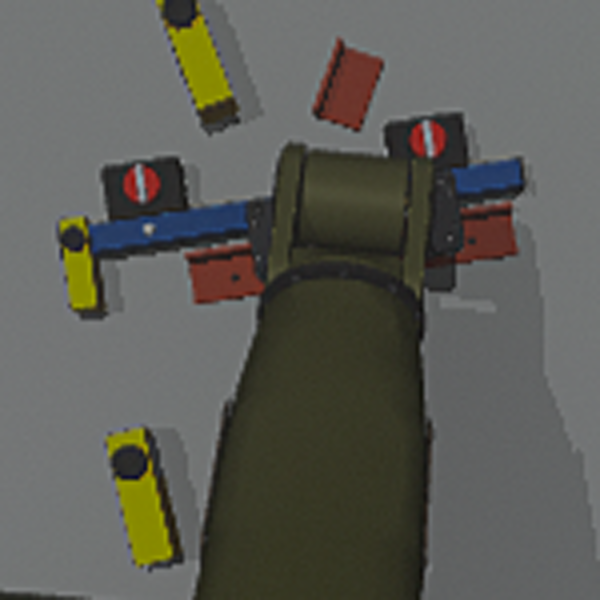

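```bash
python3 - <<'E'
from h import *
st=manip.read_state();f=.132
d=np.load('pics/w9.npz')['d'];K,R,o=cam('wrist',st)
ex=lambda P:P[0]*np.cos(f)+P[1]*np.sin(f)
print('hole',ex(plane('wrist',[(254.7,238)],5,st)[0]))
for u in(100,150,230,256,280,420,440):
    print(u,[(v,round(ex(p)),round(p[2])) for v in range(190,250,4) for p in [o+R@np.linalg.inv(K)@np.array([u,v,1.])*d[v,u]]])
E
```

```text
hole 585.609828429549
100 [(190, 631, 40), (194, 629, 41), (198, 626, 41), (202, 613, 5), (206, 613, 14), (210, 613, 23), (214, 613, 30), (218, 611, 31), (222, 608, 31), (226, 596, 7), (230, 592, 6), (234, 589, 6), (238, 586, 6), (242, 583, 6), (246, 580, 6)]
150 [(190, 631, 40), (194, 628, 40), (198, 626, 41), (202, 613, 5), (206, 613, 14), (210, 613, 23), (214, 613, 31), (218, 611, 32), (222, 608, 32), (226, 595, 6), (230, 592, 5), (234, 589, 5), (238, 608, 53), (242, 608, 60), (246, 608, 64)]
230 [(190, 631, 42), (194, 628, 41), (198, 626, 41), (202, 613, 5), (206, 613, 14), (210, 613, 23), (214, 613, 31), (218, 611, 32), (222, 608, 31), (226, 595, 6), (230, 593, 7), (234, 590, 8), (238, 586, 6), (242, 583, 6), (246, 580, 6)]
256 [(190, 631, 41), (194, 628, 41), (198, 626, 40), (202, 613, 5), (206, 613, 14), (210, 613, 22), (214, 613, 30), (218, 611, 31), (222, 608, 31), (226, 595, 6), (230, 592, 5), (234, 589, 6), (238, 587, 7), (242, 583, 5), (246, 580, 6)]
280 [(190, 630, 40), (194, 628, 41), (198, 626, 41), (202, 612, 4), (206, 613, 15), (210, 613, 22), (214, 613, 30), (218, 610, 30), (222, 608, 31), (226, 596, 7), (230, 592, 6), (234, 589, 6), (238, 586, 6), (242, 583, 6), (246, 580, 6)]
420 [(190, 631, 41), (194, 628, 41), (198, 626, 41), (202, 612, 5), (206, 613, 14), (210, 613, 23), (214, 612, 30), (218, 611, 32), (222, 608, 31), (226, 595, 6), (230, 592, 6), (234, 589, 5), (238, 586, 6), (242, 583, 7), (246, 580, 6)]
440 [(190, 631, 41), (194, 628, 40), (198, 626, 40), (202, 613, 5), (206, 613, 14), (210, 612, 22), (214, 613, 31), (218, 610, 31), (222, 608, 31), (226, 595, 6), (230, 592, 6), (234, 589, 6), (238, 586, 6), (242, 583, 6), (246, 580, 6)]
```

The depth shows the iron's outer face upright at 613 and the fence face at 626, evenly along the length. That leaves a gap of about 13 mm. I approach and then feel for the contact.

Call:
jog_arm --deltas "2 0 0 0 94; 4 0 0 0 94; 6 0 0 0 94; 7.5 0 0 0 94; 8.5 0 0 0 94; 9.2 0 0 0 94; 9.8 0 0 0 94; 10.4 0 0 0 94; 11 0 0 0 94; 11 0 0 0 94"

```text
clock: 18.35
eef_pos: [618.7, -37.3, -9.4]
eef_rot: [-3.142, -0.0, 0.13]
wrist_force: [-1.2, -0.7, -0.4]
finger_gap: 94.1
```

```bash
python3 s.py
```

```text
18.35 ex,ey [ 608.46 -118.38] z -9.38 rot [-3.1416e+00 -1.0000e-04  1.2980e-01] F [-1.24 -0.53] -0.4 M [ 0.006  0.409 -0.013] qd 0.003 94.1
```

Call:
jog_arm --deltas "0.3 0 0 0 94; 0.6 0 0 0 94; 0.9 0 0 0 94; 1.1 0 0 0 94; 1.3 0 0 0 94; 1.5 0 0 0 94; 1.7 0 0 0 94; 1.9 0 0 0 94; 2.1 0 0 0 94; 2.1 0 0 0 94"

```text
clock: 19.6
eef_pos: [620.2, -37.1, -9.4]
eef_rot: [-3.141, 0.001, 0.13]
wrist_force: [-8.0, -1.4, 4.9]
finger_gap: 93.9
```

```bash
python3 s.py
```

```text
19.6 ex,ey [ 609.88 -118.41] z -9.38 rot [-3.1414e+00  1.5000e-03  1.2980e-01] F [-8.08 -0.35] 4.92 M [-0.187  1.42  -0.021] qd 0.001 93.9
```

Call:
jog_arm --deltas "0.1 0 0 0 94; 0.2 0 0 0 94; 0.3 0 0 0 94; 0.4 0 0 0 94; 0.4 0 0 0 94; 0.4 0 0 0 94; 0.4 0 0 0 94; 0.4 0 0 0 94; 0.4 0 0 0 94; 0.4 0 0 0 94"

```text
clock: 20.85
eef_pos: [620.2, -37.1, -9.3]
eef_rot: [-3.141, 0.002, 0.13]
wrist_force: [-11.2, -0.9, 6.5]
finger_gap: 94.0
```

```bash
python3 - <<'E'
import s
from h import *
st=manip.read_state();im,d=snap('wrist','w10');K,R,o=cam('wrist',st)
f=.132
ex=lambda P:P[0]*np.cos(f)+P[1]*np.sin(f)
for u in(20,60,100,256,420,450,490):
    print(u,[(v,round(ex(p)),round(p[2])) for v in range(196,232,3) for p in [o+R@np.linalg.inv(K)@np.array([u,v,1.])*d[v,u]]])
crop=im[140:280][:,:,::-1];cv2.imwrite('pics/w10c.png',cv2.resize(crop,(800,219),interpolation=cv2.INTER_CUBIC))
E
```

```text
20.85 ex,ey [ 609.9  -118.39] z -9.35 rot [-3.1413e+00  2.4000e-03  1.2970e-01] F [-11.21   0.56] 6.47 M [-0.198  1.982 -0.023] qd 0.002 94.0
20 [(196, 640, 41), (199, 638, 41), (202, 636, 40), (205, 635, 41), (208, 633, 40), (211, 632, 42), (214, 629, 40), (217, 627, 41), (220, 622, 32), (223, 608, 1), (226, 606, 1), (229, 604, 1)]
60 [(196, 640, 42), (199, 638, 42), (202, 636, 41), (205, 635, 41), (208, 633, 41), (211, 631, 41), (214, 629, 40), (217, 628, 41), (220, 622, 32), (223, 610, 6), (226, 608, 6), (229, 605, 5)]
100 [(196, 640, 42), (199, 638, 41), (202, 637, 41), (205, 635, 41), (208, 633, 42), (211, 631, 40), (214, 630, 42), (217, 628, 42), (220, 622, 31), (223, 610, 7), (226, 608, 6), (229, 606, 6)]
256 [(196, 640, 40), (199, 638, 41), (202, 636, 41), (205, 634, 41), (208, 633, 41), (211, 631, 40), (214, 629, 41), (217, 627, 41), (220, 622, 32), (223, 610, 6), (226, 608, 6), (229, 605, 6)]
420 [(196, 640, 41), (199, 638, 42), (202, 636, 42), (205, 634, 41), (208, 633, 42), (211, 631, 41), (214, 629, 41), (217, 627, 41), (220, 622, 32), (223, 610, 7), (226, 608, 7), (229, 605, 6)]
450 [(196, 640, 41), (199, 638, 41), (202, 636, 42), (205, 635, 42), (208, 633, 42), (211, 631, 41), (214, 629, 41), (217, 627, 41), (220, 622, 32), (223, 610, 7), (226, 608, 7), (229, 605, 5)]
490 [(196, 640, 41), (199, 638, 42), (202, 636, 41), (205, 634, 41), (208, 632, 40), (211, 631, 41), (214, 629, 41), (217, 627, 41), (220, 622, 31), (223, 608, 1), (226, 605, 1), (229, 603, 2)]
```

View pics/w10c.png

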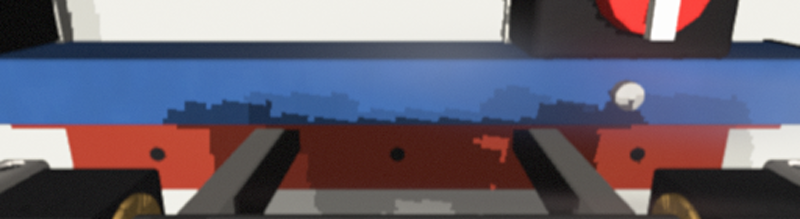

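Pressed home at 11 N with the iron flush and even along its length (iron outer face and fence edge both at row ~219). Next I release, lift and move to the right end with the fingers closed.

Call:
jog_arm --deltas "-2 0 0 0 94; -5 0 -5 0 94; -5 0 -40 0 94; -5 30 -60 0 40; -5 80 -60 0 0; -5 130 -60 0 0; -3 172 -60 0 0; -1.5 172 -60 0 0; -1.5 172 -60 0 0; -1.5 172 -60 0 0"

```text
clock: 22.15
eef_pos: [642.0, -206.5, 50.9]
eef_rot: [-3.142, -0.0, 0.131]
wrist_force: [-0.3, 0.3, -0.8]
finger_gap: 27.1
```

```bash
cat > look.py <<'E'
import s,sys
from h import *
st=manip.read_state();im,d=snap('wrist',sys.argv[1])
E
python3 look.py w11
```

```text
22.15 ex,ey [ 609.28 -289.18] z 50.86 rot [-3.1416e+00 -2.0000e-04  1.3120e-01] F [-0.21  0.3 ] -0.82 M [-0.018 -0.035  0.023] qd 0.004 27.1
```

View pics/w11.png

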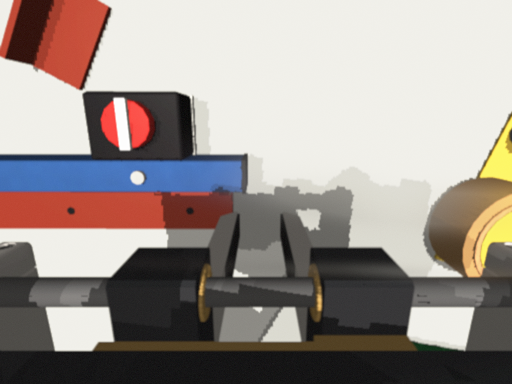

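```bash
python3 - <<'E'
from h import *
st=manip.read_state();f=.132
ey=lambda P:-P[0]*np.sin(f)+P[1]*np.cos(f); ex=lambda P:P[0]*np.cos(f)+P[1]*np.sin(f)
z=np.load('pics/w11.npz');im=z['im'];d=z['d'];K,R,o=cam('wrist',st)
for v in(200,210,215,222): print(v,im[v,226:262,0].tolist())
for v in (200,210,222):
  print([(u,round(ey(p)),round(ex(p)),round(p[2])) for u in range(200,256,4) for p in [o+R@np.linalg.inv(K)@np.array([u,v,1.])*d[v,u]]])
E
```

```text
200 [109, 108, 109, 109, 109, 100, 93, 96, 104, 109, 109, 110, 108, 109, 111, 110, 109, 112, 108, 111, 111, 113, 113, 114, 113, 114, 113, 116, 116, 114, 116, 116, 117, 117, 118, 117]
210 [107, 106, 107, 107, 108, 102, 87, 89, 101, 103, 105, 104, 106, 104, 104, 105, 105, 105, 105, 105, 106, 106, 105, 106, 107, 105, 106, 106, 106, 107, 107, 106, 106, 107, 108, 107]
215 [92, 92, 90, 89, 91, 90, 89, 91, 90, 88, 77, 50, 35, 60, 97, 102, 104, 104, 104, 104, 102, 104, 105, 102, 104, 104, 105, 105, 104, 103, 105, 107, 105, 107, 106, 104]
222 [91, 89, 90, 91, 89, 89, 89, 90, 83, 59, 31, 22, 26, 56, 93, 103, 104, 104, 103, 102, 103, 105, 105, 104, 103, 103, 104, 104, 103, 103, 104, 101, 103, 103, 102, 103]
[(200, -234, 608, 7), (204, -238, 608, 6), (208, -242, 608, 6), (212, -245, 608, 6), (216, -249, 608, 5), (220, -253, 609, 7), (224, -256, 608, 7), (228, -260, 608, 7), (232, -263, 608, 6), (236, -267, 607, 2), (240, -271, 607, 2), (244, -274, 607, 2), (248, -278, 607, 2), (252, -282, 607, 1)]
[(200, -233, 598, 5), (204, -237, 599, 7), (208, -241, 599, 6), (212, -245, 599, 7), (216, -248, 599, 6), (220, -252, 599, 6), (224, -256, 599, 7), (228, -260, 599, 7), (232, -263, 598, 6), (236, -267, 597, 2), (240, -270, 597, 2), (244, -274, 597, 1), (248, -278, 597, 2), (252, -282, 597, 2)]
[(200, -233, 586, 5), (204, -237, 587, 7), (208, -240, 587, 6), (212, -244, 587, 6), (216, -248, 587, 6), (220, -265, 620, 91), (224, -267, 620, 93), (228, -269, 620, 91), (232, -272, 620, 91), (236, -274, 618, 87), (240, -270, 585, 2), (244, -274, 585, 1), (248, -278, 584, 0), (252, -282, 585, 2)]
```

Call:
jog_arm --deltas "0 0 10 0 0; 0 0 20 0 0; 0 0 25 0 0; 0 0 30 0 0; 0 0 30 0 0; 0 0 30 0 0; 0 0 30 0 0; 0 0 30 0 0; 0 0 30 0 0; 0 0 30 0 0"

```text
clock: 23.45
eef_pos: [641.9, -207.7, 20.7]
eef_rot: [3.142, -0.0, 0.13]
wrist_force: [0.3, 0.0, 0.9]
finger_gap: 0.4
```

```bash
python3 look.py w12; python3 - <<'E'
from h import *
im,d=snap('side','s12');im=im[60:210,150:350][:,:,::-1];cv2.imwrite('pics/s12c.png',cv2.resize(im,(800,600),interpolation=cv2.INTER_CUBIC))
E
```

```text
23.45 ex,ey [ 609.01 -290.41] z 20.7 rot [ 3.1415e+00 -1.0000e-04  1.2980e-01] F [0.31 0.  ] 0.87 M [ 0.004 -0.023  0.032] qd 0.002 0.4
```

View pics/w12.png

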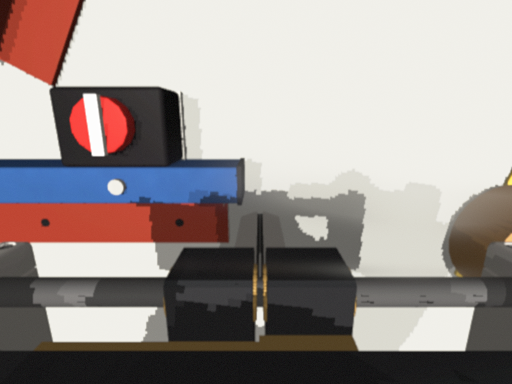

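View pics/s12c.png

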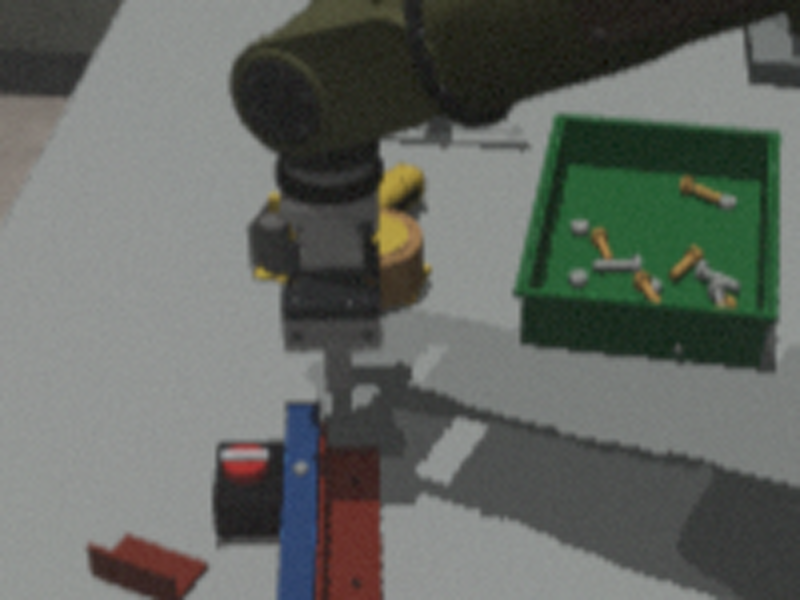

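Call:
jog_arm --deltas "0 0 10 0 0; 0 0 20 0 0; 0 0 26 0 0; 0 0 30 0 0; 0 0 33 0 0; 0 0 35 0 0; 0 0 36 0 0; 0 0 36.6 0 0; 0 0 37 0 0; 0 0 37 0 0"

```text
clock: 24.8
eef_pos: [641.9, -207.7, -16.3]
eef_rot: [-3.142, -0.0, 0.13]
wrist_force: [0.8, 1.2, 0.6]
finger_gap: 0.3
```

```bash
python3 s.py
```

```text
24.8 ex,ey [ 609.01 -290.38] z -16.33 rot [-3.1416 -0.      0.1298] F [0.94 1.07] 0.6 M [ 0.008 -0.013  0.025] qd 0.002 0.3
```

Call:
jog_arm --deltas "0 -3 0 0 0; 0 -6 0 0 0; 0 -9 0 0 0; 0 -11 0 0 0; 0 -13 0 0 0; 0 -15 0 0 0; 0 -17 0 0 0; 0 -20 0 0 0; 0 -23 0 0 0; 0 -26 0 0 0"

```text
clock: 26.05
eef_pos: [638.6, -182.1, -16.2]
eef_rot: [3.141, -0.0, 0.13]
wrist_force: [0.7, -2.8, 0.6]
finger_gap: 0.8
```

```bash
python3 look.py w13
```

```text
26.05 ex,ey [ 609.1  -264.57] z -16.17 rot [ 3.1411e+00 -3.0000e-04  1.2970e-01] F [ 0.34 -2.84] 0.57 M [-0.569 -0.05  -0.016] qd 0.033 0.8
```

View pics/w13.png

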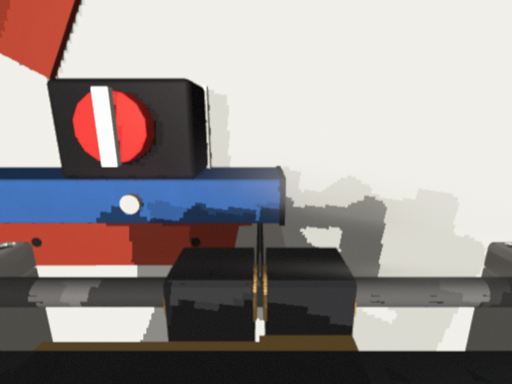

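Call:
jog_arm --deltas "0 -4 0 0 0; 0 -8 0 0 0; 0 -12 0 0 0; 0 -16 0 0 0; 0 -20 0 0 0; 0 -24 0 0 0; 0 -28 0 0 0; 0 -32 0 0 0; 0 -36 0 0 0; 0 -40 0 0 0"

```text
clock: 27.35
eef_pos: [633.4, -142.0, -16.3]
eef_rot: [3.142, -0.0, 0.13]
wrist_force: [0.9, -3.7, 2.9]
finger_gap: 0.5
```

```bash
python3 - <<'E'
import s
from h import *
snap('wrist','w14')
im,d=snap('side','s14');im2=im[150:300,170:320][:,:,::-1];cv2.imwrite('pics/s14c.png',cv2.resize(im2,(600,600),interpolation=cv2.INTER_CUBIC))
im,d=snap('top','t14');im2=im[125:275,170:320][:,:,::-1];cv2.imwrite('pics/t14c.png',cv2.resize(im2,(600,600),interpolation=cv2.INTER_CUBIC))
E
```

```text
27.35 ex,ey [ 609.17 -224.15] z -16.33 rot [ 3.1415 -0.      0.1298] F [ 0.41 -3.78] 2.86 M [-0.684 -0.027 -0.003] qd 0.044 0.5
```

View pics/s14c.png

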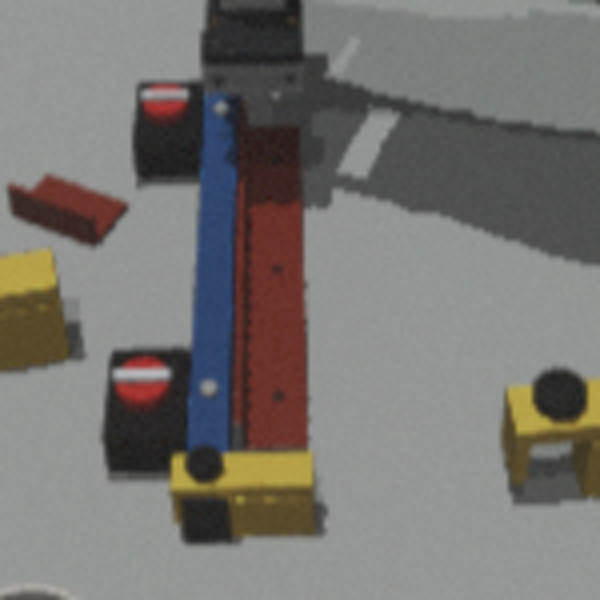

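View pics/t14c.png

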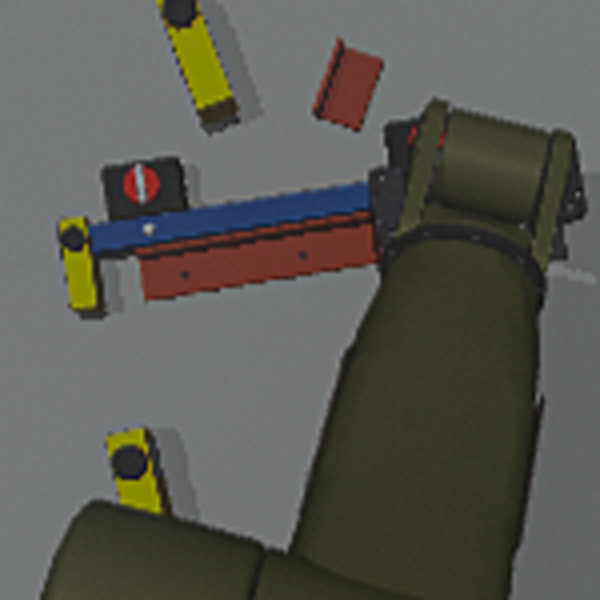

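View pics/w14.png

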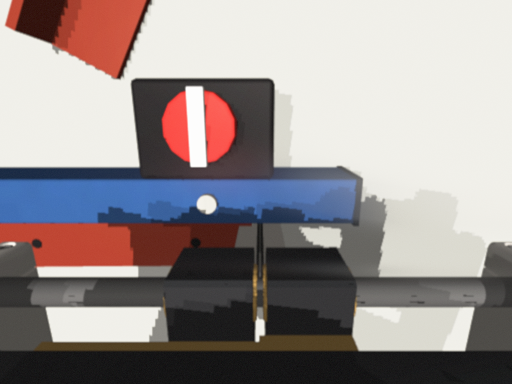

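The top view shows about 30 mm left to the stop, with the iron still flush. I push 22 mm, then feel.

Call:
jog_arm --deltas "0 -3 0 0 0; 0 -6 0 0 0; 0 -9 0 0 0; 0 -12 0 0 0; 0 -14.5 0 0 0; 0 -17 0 0 0; 0 -19 0 0 0; 0 -20.5 0 0 0; 0 -22 0 0 0; 0 -22 0 0 0"

```text
clock: 28.75
eef_pos: [630.5, -120.2, -16.4]
eef_rot: [-3.141, 0.0, 0.13]
wrist_force: [-0.0, -2.1, 2.8]
finger_gap: 0.2
```

```bash
python3 - <<'E'
import s
from h import *
im,d=snap('top','t15');im2=im[160:220,170:270][:,:,::-1];cv2.imwrite('pics/t15c.png',cv2.resize(im2,(800,480),interpolation=cv2.INTER_CUBIC))
E
```

```text
28.75 ex,ey [ 609.17 -202.18] z -16.39 rot [-3.1414e+00  1.0000e-04  1.2980e-01] F [-0.28 -2.06] 2.83 M [-0.334 -0.025  0.01 ] qd 0.002 0.2
```

View pics/t15c.png

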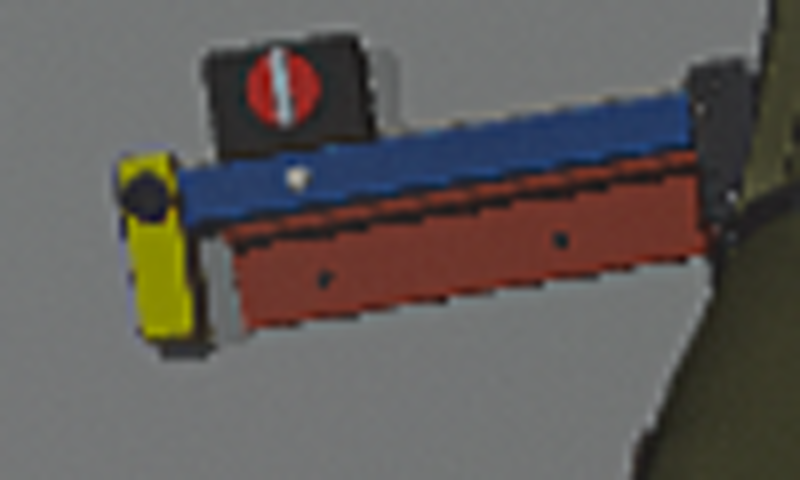

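About 10 mm is left. I go slowly.

Call:
jog_arm --deltas "0 -1 0 0 0; 0 -2 0 0 0; 0 -3 0 0 0; 0 -3.8 0 0 0; 0 -4.5 0 0 0; 0 -5 0 0 0; 0 -5.5 0 0 0; 0 -6 0 0 0; 0 -6.5 0 0 0; 0 -7 0 0 0"

```text
clock: 30.05
eef_pos: [629.6, -113.5, -16.4]
eef_rot: [-3.142, -0.0, 0.13]
wrist_force: [1.3, -2.6, 1.8]
finger_gap: 0.4
```

```bash
python3 s.py
```

```text
30.05 ex,ey [ 609.22 -195.36] z -16.36 rot [-3.1416 -0.      0.1298] F [ 0.96 -2.73] 1.85 M [-0.673 -0.084 -0.057] qd 0.007 0.4
```

Call:
jog_arm --deltas "0 -0.2 0 0 0; 0 -0.4 0 0 0; 0 -0.6 0 0 0; 0 -0.8 0 0 0; 0 -1 0 0 0; 0 -1.1 0 0 0; 0 -1.2 0 0 0; 0 -1.3 0 0 0; 0 -1.4 0 0 0; 0 -1.4 0 0 0"

```text
clock: 31.3
eef_pos: [629.4, -112.1, -16.4]
eef_rot: [-3.142, 0.0, 0.13]
wrist_force: [0.5, -4.2, 2.9]
finger_gap: 0.5
```

```bash
python3 s.py
```

```text
31.3 ex,ey [ 609.21 -193.97] z -16.38 rot [-3.1416e+00  1.0000e-04  1.2980e-01] F [-0.04 -4.23] 2.93 M [-0.598 -0.12   0.045] qd 0.002 0.5
```

Call:
jog_arm --deltas "0 -0.2 0 0 0; 0 -0.4 0 0 0; 0 -0.6 0 0 0; 0 -0.8 0 0 0; 0 -1 0 0 0; 0 -1.1 0 0 0; 0 -1.2 0 0 0; 0 -1.3 0 0 0; 0 -1.4 0 0 0; 0 -1.4 0 0 0"

```text
clock: 32.55
eef_pos: [629.3, -110.7, -16.4]
eef_rot: [-3.142, -0.0, 0.13]
wrist_force: [0.5, -3.4, 2.2]
finger_gap: 0.6
```

```bash
python3 s.py
```

```text
32.55 ex,ey [ 609.22 -192.56] z -16.36 rot [-3.1416 -0.      0.1298] F [ 0.03 -3.46] 2.21 M [-0.574 -0.092  0.03 ] qd 0.001 0.6
```

Call:
jog_arm --deltas "0 -0.2 0 0 0; 0 -0.4 0 0 0; 0 -0.6 0 0 0; 0 -0.8 0 0 0; 0 -1 0 0 0; 0 -1.1 0 0 0; 0 -1.2 0 0 0; 0 -1.3 0 0 0; 0 -1.4 0 0 0; 0 -1.4 0 0 0"

```text
clock: 33.8
eef_pos: [629.1, -109.3, -16.4]
eef_rot: [-3.142, 0.0, 0.13]
wrist_force: [-0.3, -3.4, 2.5]
finger_gap: 0.5
```

```bash
python3 s.py
```

```text
33.8 ex,ey [ 609.21 -191.17] z -16.38 rot [-3.1415  0.      0.1298] F [-0.73 -3.33] 2.55 M [-0.594 -0.082  0.051] qd 0.001 0.5
```

Call:
jog_arm --deltas "0 -0.2 0 0 0; 0 -0.4 0 0 0; 0 -0.6 0 0 0; 0 -0.8 0 0 0; 0 -1 0 0 0; 0 -1.2 0 0 0; 0 -1.4 0 0 0; 0 -1.5 0 0 0; 0 -1.6 0 0 0; 0 -1.6 0 0 0"

```text
clock: 35.05
eef_pos: [628.9, -107.7, -16.4]
eef_rot: [-3.142, 0.0, 0.13]
wrist_force: [0.4, -4.4, 1.8]
finger_gap: 0.7
```

```bash
python3 - <<'E'
import s
from h import *
im,d=snap('top','t16');im2=im[160:220,170:270][:,:,::-1];cv2.imwrite('pics/t16c.png',cv2.resize(im2,(800,480),interpolation=cv2.INTER_CUBIC))
E
```

```text
35.05 ex,ey [ 609.22 -189.57] z -16.37 rot [-3.1415  0.      0.1298] F [-0.17 -4.38] 1.79 M [-0.629 -0.033 -0.062] qd 0.001 0.7
```

View pics/t16c.png

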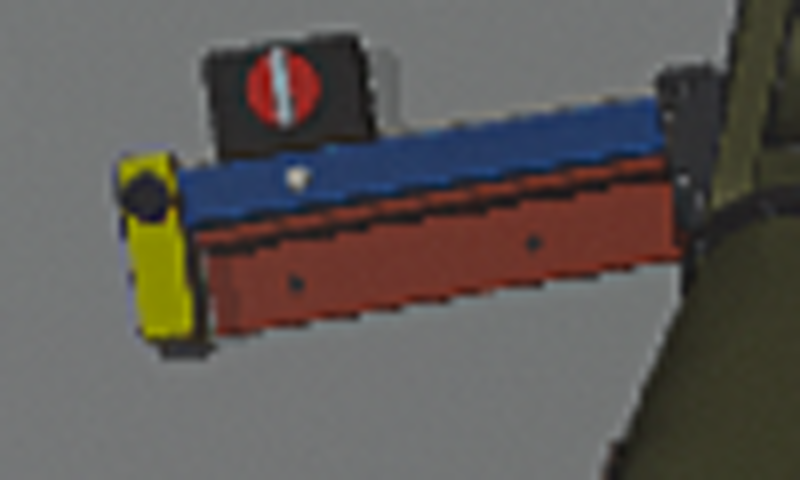

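Call:
jog_arm --deltas "0 -0.2 0 0 0; 0 -0.4 0 0 0; 0 -0.6 0 0 0; 0 -0.8 0 0 0; 0 -1 0 0 0; 0 -1.1 0 0 0; 0 -1.2 0 0 0; 0 -1.3 0 0 0; 0 -1.4 0 0 0; 0 -1.4 0 0 0"

```text
clock: 36.35
eef_pos: [628.7, -106.3, -16.3]
eef_rot: [-3.142, 0.0, 0.13]
wrist_force: [0.3, -2.8, 2.6]
finger_gap: 0.4
```

```bash
python3 s.py
```

```text
36.35 ex,ey [ 609.22 -188.17] z -16.34 rot [-3.1416  0.      0.1298] F [-0.1  -2.82] 2.65 M [-0.62  -0.075  0.008] qd 0.002 0.4
```

Call:
jog_arm --deltas "0 -0.2 0 0 0; 0 -0.4 0 0 0; 0 -0.6 0 0 0; 0 -0.8 0 0 0; 0 -1 0 0 0; 0 -1.1 0 0 0; 0 -1.2 0 0 0; 0 -1.3 0 0 0; 0 -1.4 0 0 0; 0 -1.4 0 0 0"

```text
clock: 37.6
eef_pos: [628.5, -105.1, -16.3]
eef_rot: [3.141, -0.0, 0.13]
wrist_force: [0.6, -5.5, 1.5]
finger_gap: 0.8
```

```bash
python3 s.py
```

```text
37.6 ex,ey [ 609.24 -186.95] z -16.31 rot [ 3.1414e+00 -1.0000e-04  1.2970e-01] F [-0.12 -5.58] 1.49 M [-0.982 -0.127  0.016] qd 0.002 0.8
```

Contact begins here (5.6 N, and the arm now lags its command). I build up to about 10 N.

Call:
jog_arm --deltas "0 -0.1 0 0 0; 0 -0.2 0 0 0; 0 -0.3 0 0 0; 0 -0.4 0 0 0; 0 -0.5 0 0 0; 0 -0.5 0 0 0; 0 -0.5 0 0 0; 0 -0.5 0 0 0; 0 -0.5 0 0 0; 0 -0.5 0 0 0"

```text
clock: 38.85
eef_pos: [628.5, -105.0, -16.2]
eef_rot: [3.141, -0.0, 0.13]
wrist_force: [0.7, -6.5, 1.3]
finger_gap: 0.3
```

```bash
python3 s.py
```

```text
38.85 ex,ey [ 609.26 -186.82] z -16.25 rot [ 3.1409e+00 -3.0000e-04  1.2960e-01] F [-0.13 -6.52] 1.34 M [-1.332 -0.114 -0.04 ] qd 0.001 0.3
```

Call:
jog_arm --deltas "0 -0.1 0 0 0; 0 -0.2 0 0 0; 0 -0.3 0 0 0; 0 -0.4 0 0 0; 0 -0.5 0 0 0; 0 -0.6 0 0 0; 0 -0.6 0 0 0; 0 -0.6 0 0 0; 0 -0.6 0 0 0; 0 -0.6 0 0 0"

```text
clock: 40.1
eef_pos: [628.6, -104.7, -16.1]
eef_rot: [3.14, -0.0, 0.13]
wrist_force: [-0.1, -9.3, 3.6]
finger_gap: 0.5
```

```bash
python3 s.py
```

```text
40.1 ex,ey [ 609.32 -186.56] z -16.12 rot [ 3.1404e+00 -5.0000e-04  1.2960e-01] F [-1.34 -9.22] 3.61 M [-1.793 -0.18   0.003] qd 0.002 0.5
```

Call:
jog_arm --deltas "0 -0.1 0 0 0; 0 -0.2 0 0 0; 0 -0.3 0 0 0; 0 -0.4 0 0 0; 0 -0.4 0 0 0; 0 -0.4 0 0 0; 0 -0.4 0 0 0; 0 -0.4 0 0 0; 0 -0.4 0 0 0; 0 -0.4 0 0 0"

```text
clock: 41.35
eef_pos: [628.6, -104.6, -16.0]
eef_rot: [3.14, -0.001, 0.129]
wrist_force: [0.5, -11.1, 3.3]
finger_gap: 0.9
```

```bash
python3 - <<'E'
import s
from h import *
for n,(r0,r1,c0,c1) in(('top',(160,220,170,270)),('side',(150,290,180,320))):
    im,d=snap(n,n+'17');im2=im[r0:r1,c0:c1][:,:,::-1];cv2.imwrite('pics/'+n+'17c.png',cv2.resize(im2,None,fx=4,fy=4,interpolation=cv2.INTER_CUBIC))
snap('wrist','w17')
E
```

```text
41.35 ex,ey [ 609.35 -186.39] z -16.03 rot [ 3.1401e+00 -7.0000e-04  1.2950e-01] F [ -0.97 -11.02] 3.3 M [-1.988 -0.218  0.031] qd 0.001 0.9
```

View pics/side17c.png

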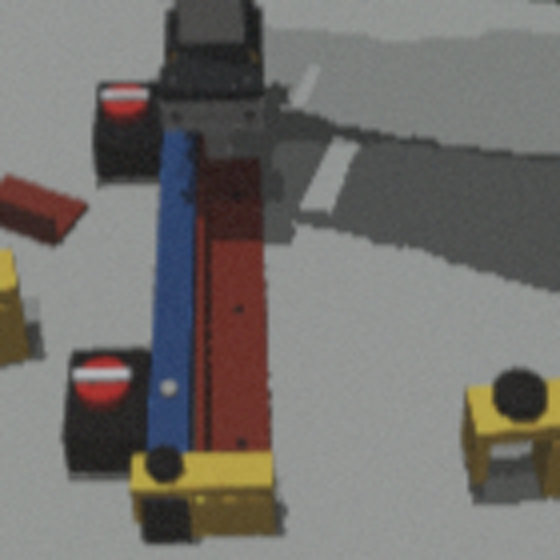

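View pics/top17c.png

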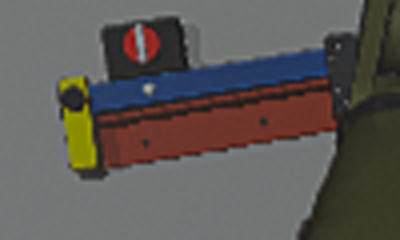

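View pics/w17.png

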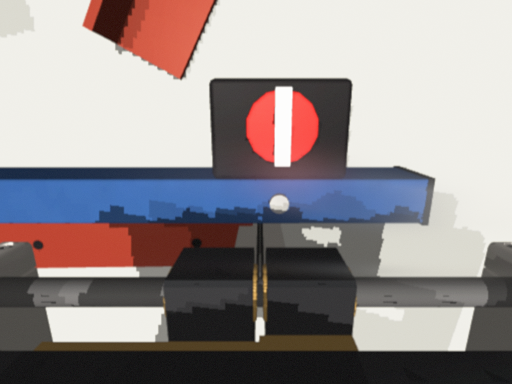

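Butted at 11 N. I back off slowly, lift, and check from above.

Call:
jog_arm --deltas "0 0.4 0 0 0; 0 0.8 0 0 0; 0 1.4 0 0 0; 0 3 0 0 0; 0 8 0 0 0; 0 12 -10 0 0; 0 12 -60 0 0; 0 12 -110 0 0; 0 -30 -140 0 0; -10 -90 -140 0 0"

```text
clock: 42.75
eef_pos: [607.8, -15.5, 126.9]
eef_rot: [3.141, -0.005, 0.128]
wrist_force: [1.3, 0.4, -0.9]
finger_gap: 0.0
```

Call:
jog_arm --deltas "-10 -40 0 0 0; -20 -80 0 0 0; -20 -80 0 0 0; -20 -80 0 0 0; -20 -80 0 0 0; -20 -80 0 0 0; -20 -80 0 0 0; -20 -80 0 0 0; -20 -80 0 0 0; -20 -80 0 0 0"

```text
clock: 44.0
eef_pos: [576.6, 61.2, 123.7]
eef_rot: [3.142, -0.0, 0.13]
wrist_force: [-0.4, 0.6, 0.1]
finger_gap: 0.8
```

```bash
python3 - <<'E'
import s
from h import *
st=manip.read_state();im,d=snap('wrist','w18');K,R,o=cam('wrist',st);f=st['eef_rot'][2]
ex=lambda P:P[0]*np.cos(f)+P[1]*np.sin(f)
for u in range(100,420,25):
    print(u,[(v,round(ex(p)),round(p[2])) for v in range(120,170,3) for p in [o+R@np.linalg.inv(K)@np.array([u,v,1.])*d[v,u]]])
E
```

```text
44.0 ex,ey [579.62 -15.23] z 123.68 rot [ 3.1416 -0.      0.1298] F [-0.33  0.68] 0.08 M [-0.03   0.024 -0.056] qd 0.001 0.8
100 [(120, 650, 51), (123, 647, 64), (126, 644, 62), (129, 642, 62), (132, 639, 64), (135, 636, 64), (138, 633, 63), (141, 631, 64), (144, 627, 52), (147, 624, 52), (150, 621, 51), (153, 618, 51), (156, 615, 51), (159, 605, 1), (162, 601, 0), (165, 598, 1), (168, 594, 2)]
125 [(120, 649, 41), (123, 647, 41), (126, 644, 43), (129, 641, 41), (132, 638, 42), (135, 635, 44), (138, 632, 46), (141, 629, 45), (144, 626, 46), (147, 624, 46), (150, 621, 48), (153, 618, 50), (156, 615, 50), (159, 612, 49), (162, 609, 50), (165, 606, 52), (168, 603, 52)]
150 [(120, 649, 42), (123, 647, 41), (126, 644, 41), (129, 641, 40), (132, 638, 40), (135, 635, 40), (138, 632, 42), (141, 629, 41), (144, 626, 40), (147, 621, 25), (150, 619, 32), (153, 613, 8), (156, 609, 6), (159, 606, 6), (162, 602, 6), (165, 599, 6), (168, 595, 6)]
175 [(120, 649, 41), (123, 647, 40), (126, 644, 40), (129, 641, 40), (132, 638, 46), (135, 635, 40), (138, 632, 42), (141, 629, 40), (144, 626, 41), (147,
[... 1855 characters left out ...]
 41), (141, 629, 42), (144, 626, 42), (147, 622, 31), (150, 616, 7), (153, 613, 6), (156, 609, 6), (159, 606, 6), (162, 602, 5), (165, 599, 7), (168, 595, 7)]
375 [(120, 650, 41), (123, 647, 41), (126, 644, 40), (129, 641, 42), (132, 638, 41), (135, 635, 41), (138, 632, 41), (141, 629, 42), (144, 626, 41), (147, 622, 33), (150, 616, 5), (153, 613, 6), (156, 609, 6), (159, 606, 7), (162, 602, 6), (165, 599, 6), (168, 652, 323)]
400 [(120, 650, 41), (123, 647, 41), (126, 644, 42), (129, 641, 41), (132, 638, 41), (135, 635, 41), (138, 632, 42), (141, 629, 42), (144, 626, 42), (147, 622, 31), (150, 616, 6), (153, 613, 7), (156, 609, 7), (159, 606, 6), (162, 602, 6), (165, 599, 4), (168, 595, 6)]
```

View pics/w18.png

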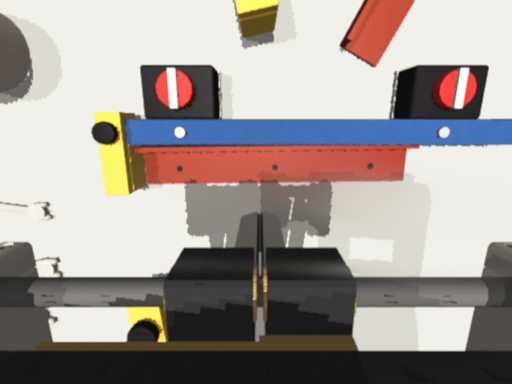

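The picture shows the iron against the fence and its left end at the stop. The visible strip of the upright leg looks about 1 row thicker at the left, so I measure the edges sub-pixel.

```bash
cat > edges.py <<'E'
from h import *
import sys
def run(fn,st,c0,c1):
    im=np.load(fn)['im'].astype(float);f=st['eef_rot'][2]
    ex=lambda P:P[:,0]*np.cos(f)+P[:,1]*np.sin(f); ey=lambda P:-P[:,0]*np.sin(f)+P[:,1]*np.cos(f)
    cols=np.arange(c0,c1,3); br=im[:,:,2]-im[:,:,0]; rb=im[:,:,0]-im[:,:,2]
    A=[];B=[]
    for c in cols:
        p=np.convolve(br[:,c],[.25,.5,.25],'same'); h=(np.max(p[120:145]))/2
        r=next(i for i in range(138,160) if p[i]<h); A.append(r-1+(p[r-1]-h)/(p[r-1]-p[r]))
        q=np.convolve(rb[:,c],[.25,.5,.25],'same'); 
        r=next(i for i in range(172,195) if q[i]<q[160:172].mean()/2); h=q[160:172].mean()/2;B.append(r-1+(q[r-1]-h)/(q[r-1]-q[r]))
    for nm,r,z in(('fence top edge',A,40),('iron near edge',B,5)):
        P=plane('wrist',np.c_[cols,r],z,st);x,y=ex(P),ey(P);k=np.polyfit(y,x,1);res=x-np.polyval(k,y)
        k=np.polyfit(y[abs(res)<1.5],x[abs(res)<1.5],1);print(nm,'slope',k[0].round(4),'x at ends',np.polyval(k,[y.max(),y.min()]).round(2),'res',np.std(res).round(2))
if __name__=='__main__': run(sys.argv[1],manip.read_state(),160,395)
E
python3 edges.py pics/w18.npz
python3 - <<'E'
from h import *
im=cv2.imread('pics/w18.png')[100:200,90:430];cv2.imwrite('pics/w18c.png',cv2.resize(im[:, :120],(720,600),interpolation=cv2.INTER_CUBIC));cv2.imwrite('pics/w18d.png',cv2.resize(im[:, 220:],(720,600),interpolation=cv2.INTER_CUBIC))
E
```

```text
fence top edge slope -0.0034 x at ends [625.9  626.69] res 0.08
iron near edge slope -0.0159 x at ends [576.97 581.35] res 0.69
```

View pics/w18c.png

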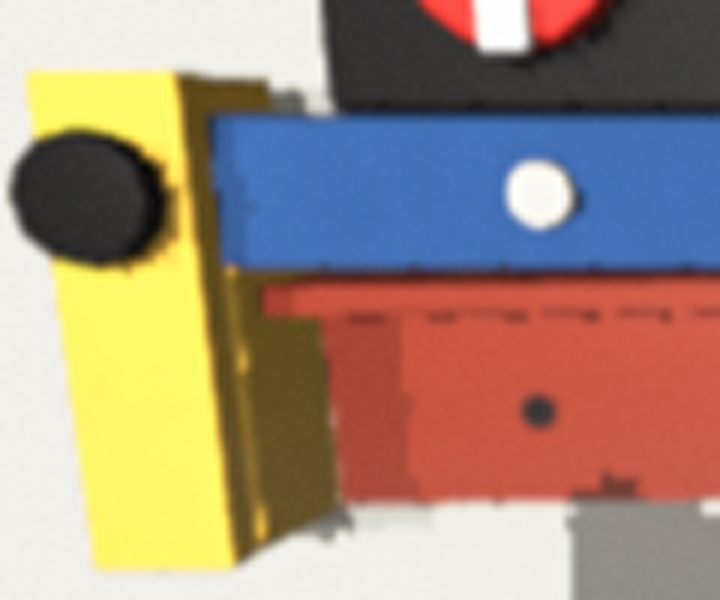

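View pics/w18d.png

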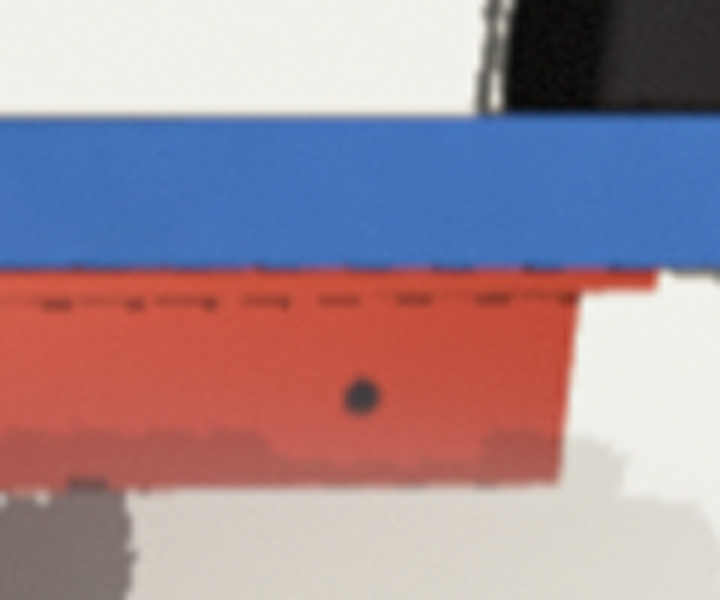

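The iron's left end stands off the fence by about 3 mm after the endwise push (relative slope 0.0125). The right end is flush. I close it with a push near the left end.

Call:
jog_arm --deltas "8 -40 0 0 0; 17 -80 0 0 0; 18 -95 20 0 0; 18 -95 60 0 0; 18 -95 95 0 0; 18 -95 115 0 0; 18 -95 125 0 0; 18 -95 130 0 0; 18 -95 132.5 0 0; 18 -95 132.5 0 0"

```text
clock: 45.3
eef_pos: [582.4, 157.8, -8.3]
eef_rot: [-3.142, -0.001, 0.13]
wrist_force: [0.3, 0.8, -0.0]
finger_gap: 0.8
```

```bash
python3 look.py w19
```

```text
45.3 ex,ey [598.12  79.73] z -8.3 rot [-3.1415e+00 -9.0000e-04  1.2980e-01] F [0.4  0.78] -0.02 M [ 0.023  0.019 -0.034] qd 0.003 0.8
```

View pics/w19.png

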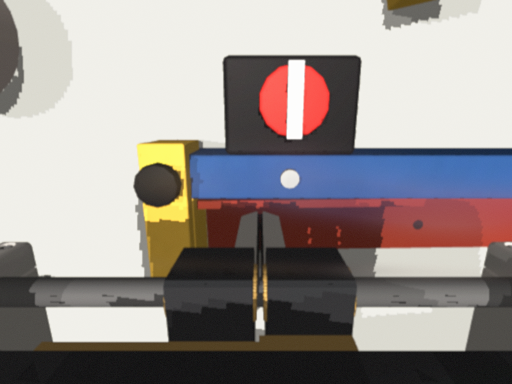

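Call:
jog_arm --deltas "2 0 0 0 0; 4 0 0 0 0; 5.5 0 0 0 0; 6.5 0 0 0 0; 7.5 0 0 0 0; 8.2 0 0 0 0; 8.8 0 0 0 0; 9.4 0 0 0 0; 9.8 0 0 0 0; 10 0 0 0 0"

```text
clock: 46.6
eef_pos: [592.0, 159.0, -8.9]
eef_rot: [3.142, 0.0, 0.13]
wrist_force: [-1.8, -0.7, 0.2]
finger_gap: 0.5
```

```bash
python3 s.py
```

```text
46.6 ex,ey [607.76  79.7 ] z -8.9 rot [3.1416e+00 2.0000e-04 1.2980e-01] F [-1.88 -0.43] 0.18 M [-0.035  0.222  0.023] qd 0.005 0.5
```

Call:
jog_arm --deltas "0.2 0 0 0 0; 0.4 0 0 0 0; 0.6 0 0 0 0; 0.8 0 0 0 0; 1 0 0 0 0; 1.1 0 0 0 0; 1.2 0 0 0 0; 1.3 0 0 0 0; 1.4 0 0 0 0; 1.4 0 0 0 0"

```text
clock: 47.85
eef_pos: [593.4, 159.2, -8.9]
eef_rot: [-3.142, 0.0, 0.13]
wrist_force: [-1.1, -0.4, -0.2]
finger_gap: 0.3
```

```bash
python3 s.py
```

```text
47.85 ex,ey [609.19  79.72] z -8.89 rot [-3.1416e+00  1.0000e-04  1.2980e-01] F [-1.17 -0.24] -0.2 M [ 0.016  0.238 -0.043] qd 0.002 0.3
```

Call:
jog_arm --deltas "0.2 0 0 0 0; 0.4 0 0 0 0; 0.6 0 0 0 0; 0.8 0 0 0 0; 0.9 0 0 0 0; 1 0 0 0 0; 1.1 0 0 0 0; 1.2 0 0 0 0; 1.2 0 0 0 0; 1.2 0 0 0 0"

```text
clock: 49.1
eef_pos: [594.4, 159.2, -8.9]
eef_rot: [3.141, 0.001, 0.13]
wrist_force: [-4.7, -2.4, 2.0]
finger_gap: 0.9
```

```bash
python3 s.py
```

```text
49.1 ex,ey [610.21  79.61] z -8.87 rot [3.1415e+00 5.0000e-04 1.2980e-01] F [-4.95 -1.73] 2.01 M [-0.455  0.856 -0.091] qd 0.002 0.9
```

Call:
jog_arm --deltas "0.2 0 0 0 0; 0.3 0 0 0 0; 0.4 0 0 0 0; 0.5 0 0 0 0; 0.6 0 0 0 0; 0.6 0 0 0 0; 0.6 0 0 0 0; 0.6 0 0 0 0; 0.6 0 0 0 0; 0.6 0 0 0 0"

```text
clock: 50.35
eef_pos: [594.5, 159.3, -8.9]
eef_rot: [3.141, 0.002, 0.13]
wrist_force: [-9.5, -2.8, 4.1]
finger_gap: 0.4
```

```bash
python3 s.py
```

```text
50.35 ex,ey [610.25  79.63] z -8.86 rot [3.1414e+00 1.9000e-03 1.2980e-01] F [-9.78 -1.52] 4.08 M [-0.666  1.648 -0.094] qd 0.002 0.4
```

9.8 N at the left end. I release and look again.

Call:
jog_arm --deltas "-0.6 0 0 0 0; -2 0 0 0 0; -8 0 -3 0 0; -12 0 -30 0 0; -15 20 -80 0 0; -25 60 -120 0 0; -31 95 -132.5 0 0; -31 95 -132.5 0 0; -31 95 -132.5 0 0; -31 95 -132.5 0 0"

```text
clock: 51.6
eef_pos: [576.5, 62.1, 123.0]
eef_rot: [-3.141, 0.001, 0.131]
wrist_force: [-0.1, -0.3, 0.0]
finger_gap: 0.4
```

```bash
python3 look.py w20; python3 edges.py pics/w20.npz; python3 - <<'E'
from h import *
im=cv2.imread('pics/w20.png')[100:200,90:430];cv2.imwrite('pics/w20c.png',cv2.resize(im[:, :120],(720,600),interpolation=cv2.INTER_CUBIC));cv2.imwrite('pics/w20d.png',cv2.resize(im[:, 220:],(720,600),interpolation=cv2.INTER_CUBIC))
E
```

```text
51.6 ex,ey [579.64 -14.27] z 122.98 rot [-3.1414e+00  1.0000e-03  1.3080e-01] F [-0.13 -0.28] 0.04 M [ 0.035 -0.013 -0.004] qd 0.003 0.4
fence top edge slope 0.0011 x at ends [626.78 626.53] res 0.13
iron near edge slope 0.0025 x at ends [580.65 579.97] res 0.4
```

View pics/w20c.png

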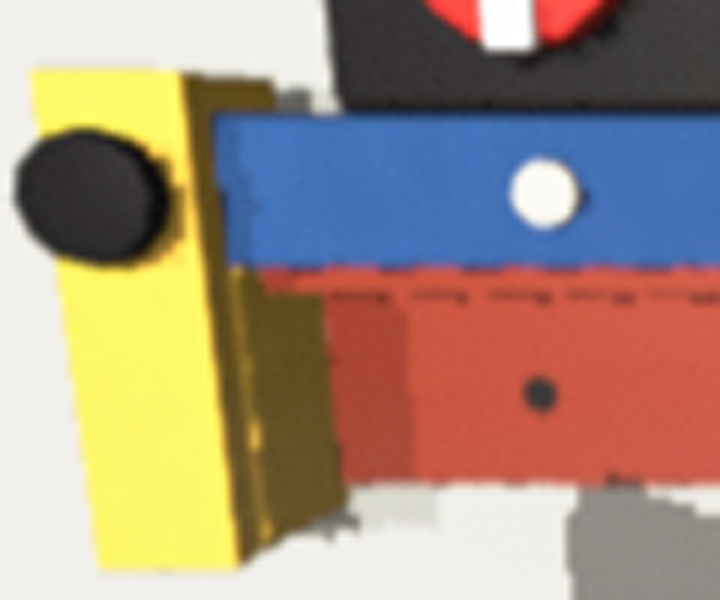

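View pics/w20d.png

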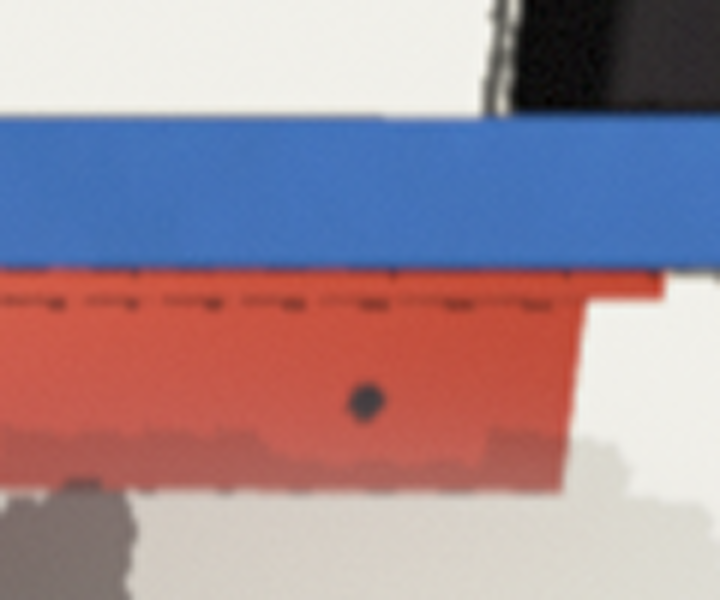

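The left end is now flush, but the right end may have swung out by about 0.5 mm. Plan: re-butt gently with the push line further from the fence, then one final even two-finger press at mid-length.

Call:
jog_arm --deltas "10 60 0 0 0; 20 120 0 0 0; 23 175 20 0 0; 23 185 50 0 0; 23 185 90 0 0; 23 185 115 0 0; 23 185 130 0 0; 23 185 137 0 0; 23 185 139.8 0 0; 23 185 139.8 0 0"

```text
clock: 52.9
eef_pos: [623.9, -119.3, -15.5]
eef_rot: [3.141, -0.001, 0.13]
wrist_force: [0.6, 0.0, 0.3]
finger_gap: 0.6
```

```bash
python3 s.py
```

```text
52.9 ex,ey [ 602.76 -200.33] z -15.52 rot [ 3.1413e+00 -9.0000e-04  1.2990e-01] F [ 0.63 -0.05] 0.29 M [ 0.031  0.07  -0.011] qd 0.005 0.6
```

Call:
jog_arm --deltas "0 -4 0 0 0; 0 -8 0 0 0; 0 -10.5 0 0 0; 0 -12 0 0 0; 0 -12.8 0 0 0; 0 -13.3 0 0 0; 0 -13.7 0 0 0; 0 -14 0 0 0; 0 -14.3 0 0 0; 0 -14.3 0 0 0"

```text
clock: 54.15
eef_pos: [621.9, -105.5, -15.9]
eef_rot: [3.141, -0.0, 0.13]
wrist_force: [0.2, -4.8, 1.1]
finger_gap: 0.4
```

```bash
python3 s.py
```

```text
54.15 ex,ey [ 602.55 -186.47] z -15.93 rot [ 3.1409e+00 -5.0000e-04  1.2970e-01] F [-0.45 -4.76] 1.13 M [-1.004 -0.065 -0.016] qd 0.004 0.4
```

Call:
jog_arm --deltas "0 -0.2 0 0 0; 0 -0.4 0 0 0; 0 -0.6 0 0 0; 0 -0.8 0 0 0; 0 -1 0 0 0; 0 -1 0 0 0; 0 -1 0 0 0; 0 -1 0 0 0; 0 -1 0 0 0; 0 -1 0 0 0"

```text
clock: 55.4
eef_pos: [621.9, -105.1, -15.7]
eef_rot: [3.14, -0.001, 0.13]
wrist_force: [0.9, -8.0, 3.8]
finger_gap: 0.3
```

```bash
python3 s.py
```

```text
55.4 ex,ey [ 602.64 -186.04] z -15.71 rot [ 3.1401e+00 -9.0000e-04  1.2950e-01] F [-0.17 -8.08] 3.81 M [-1.588 -0.107 -0.045] qd 0.001 0.3
```

Call:
jog_arm --deltas "0 0.5 0 0 0; 0 1.5 0 0 0; -2 8 -5 0 0; -5 8 -45 0 94; -5 -50 -60 0 94; -5 -105 -60 0 94; -5 -161 -60 0 94; -5 -161 -35 0 94; -5 -161 -15 0 94; -5 -161 -7.5 0 94"

```text
clock: 56.65
eef_pos: [595.1, 54.3, -10.1]
eef_rot: [-3.141, 0.002, 0.129]
wrist_force: [-0.2, 0.1, -0.0]
finger_gap: 67.2
```

```bash
python3 look.py w21
```

```text
56.65 ex,ey [597.07 -24.53] z -10.08 rot [-3.1413e+00  2.2000e-03  1.2900e-01] F [-0.15  0.08] -0.04 M [ 0.017  0.005 -0.004] qd 0.098 67.2
```

View pics/w21.png

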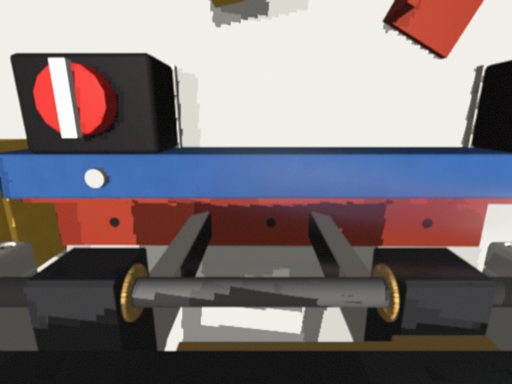

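Call:
jog_arm --deltas "2 0 0 0 94; 5 0 0 0 94; 8 0 0 0 94; 9.5 0 0 0 94; 10.5 0 0 0 94; 11 0 0 0 94; 11.4 0 0 0 94; 11.8 0 0 0 94; 12.2 0 0 0 94; 12.2 0 0 0 94"

```text
clock: 57.95
eef_pos: [607.7, 56.5, -8.7]
eef_rot: [-3.142, 0.0, 0.13]
wrist_force: [-2.8, -0.3, 1.0]
finger_gap: 93.9
```

```bash
python3 s.py
```

```text
57.95 ex,ey [609.83 -23.99] z -8.71 rot [-3.1415e+00  4.0000e-04  1.2980e-01] F [-2.78  0.05] 0.99 M [-0.101  0.449 -0.106] qd 0.002 93.9
```

Call:
jog_arm --deltas "0.2 0 0 0 94; 0.4 0 0 0 94; 0.6 0 0 0 94; 0.8 0 0 0 94; 1 0 0 0 94; 1 0 0 0 94; 1 0 0 0 94; 1 0 0 0 94; 1 0 0 0 94; 1 0 0 0 94"

```text
clock: 59.2
eef_pos: [608.0, 56.5, -8.7]
eef_rot: [-3.142, 0.002, 0.13]
wrist_force: [-9.8, -1.3, 6.8]
finger_gap: 94.1
```

```bash
python3 s.py
```

```text
59.2 ex,ey [610.12 -23.99] z -8.71 rot [-3.1415e+00  2.2000e-03  1.2980e-01] F [-9.84 -0.02] 6.76 M [-0.252  1.69  -0.116] qd 0.001 94.1
```

9.8 N spread over both fingers. I release, lift clear and check.

Call:
jog_arm --deltas "-0.5 0 0 0 94; -1.2 0 0 0 94; -5 0 0 0 94; -10 0 -8 0 94; -14 0 -50 0 94; -24 4 -100 0 94; -31 9 -132.5 0 94; -31 9 -132.5 0 94; -31 9 -132.5 0 94; -31 9 -132.5 0 94"

```text
clock: 60.45
eef_pos: [578.8, 43.8, 122.6]
eef_rot: [-3.141, 0.002, 0.13]
wrist_force: [-0.5, -0.3, -0.6]
finger_gap: 94.0
```

```bash
python3 look.py w22; python3 edges.py pics/w22.npz; python3 - <<'E'
from h import *
im=cv2.imread('pics/w22.png')[100:200,90:430];a=cv2.resize(im[:, :120],(400,333),interpolation=cv2.INTER_CUBIC);b=cv2.resize(im[:, 220:],(400,333),interpolation=cv2.INTER_CUBIC);cv2.imwrite('pics/w22c.png',np.hstack([a,b]))
E
```

```text
60.45 ex,ey [579.51 -32.76] z 122.64 rot [-3.1413e+00  1.9000e-03  1.2990e-01] F [-0.56 -0.2 ] -0.56 M [ 0.025 -0.06   0.008] qd 0.003 94.0Traceback (most recent call last):
  File "edges.py", line 16, in <module>
    if __name__=='__main__': run(sys.argv[1],manip.read_state(),160,395)
                             ~~~^^^^^^^^^^^^^^^^^^^^^^^^^^^^^^^^^^^^^^^^
  File "edges.py", line 12, in run
    r=next(i for i in range(172,195) if q[i]<q[160:172].mean()/2); h=q[160:172].mean()/2;B.append(r-1+(q[r-1]-h)/(q[r-1]-q[r]))
StopIteration
```

View pics/w22c.png

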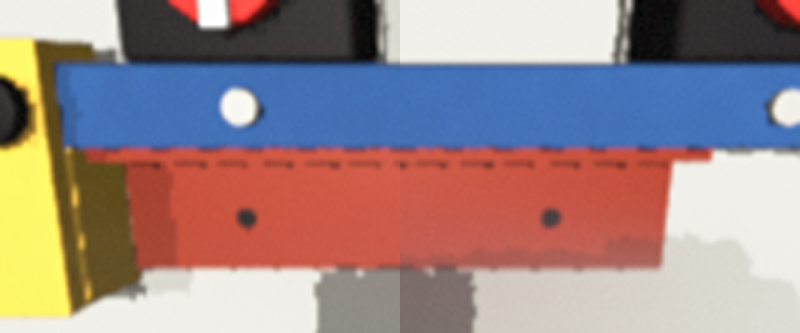

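```bash
python3 - <<'E'
import s
from h import *
st=manip.read_state();f=st['eef_rot'][2]
im=np.load('pics/w22.npz')['im'].astype(float)
ex=lambda P:P[:,0]*np.cos(f)+P[:,1]*np.sin(f); ey=lambda P:-P[:,0]*np.sin(f)+P[:,1]*np.cos(f)
rb=im[:,:,0]-im[:,:,2]; br=-rb
def edge(p,lo,hi,h):
    for r in range(lo,hi):
        if p[r]<h: return r-1+(p[r-1]-h)/(p[r-1]-p[r])
    return np.nan
for nm,z,lo,hi,src in(('fence',40,138,160,br),('iron near',5,170,192,rb)):
    c=np.arange(140,380,3);r=np.array([edge(src[:,k],lo,hi,np.median(src[lo-12:lo,k])/2) for k in c]);ok=~np.isnan(r);c,r=c[ok],r[ok]
    P=plane('wrist',np.c_[c,r],z,st);x,y=ex(P),ey(P)
    for _ in range(3):
        k=np.polyfit(y,x,1);e=abs(x-np.polyval(k,y));m=e<max(2*np.median(e),.3);x,y=x[m],y[m]
    print(nm,len(x),'slope',k[0].round(4),'at ey 126,-174',np.polyval(k,[126,-174]).round(2))
im,d=snap('top','t22');cv2.imwrite('pics/t22c.png',cv2.resize(im[120:280,120:320][:,:,::-1],(800,640)[:2] if 0 else (750,600),interpolation=cv2.INTER_CUBIC))
im,d=snap('side','s22');cv2.imwrite('pics/s22c.png',cv2.resize(im[150:300,180:330][:,:,::-1],(600,600),interpolation=cv2.INTER_CUBIC))
E
```

```text
60.5 ex,ey [579.61 -32.77] z 122.75 rot [-3.1414e+00  1.8000e-03  1.2990e-01] F [-0.64 -0.5 ] 0.07 M [-0.005 -0.02  -0.02 ] qd 0.005 93.5
fence 76 slope -0.0002 at ey 126,-174 [626.54 626.61]
iron near 62 slope -0.0027 at ey 126,-174 [580.53 581.33]
```

View pics/s22c.png

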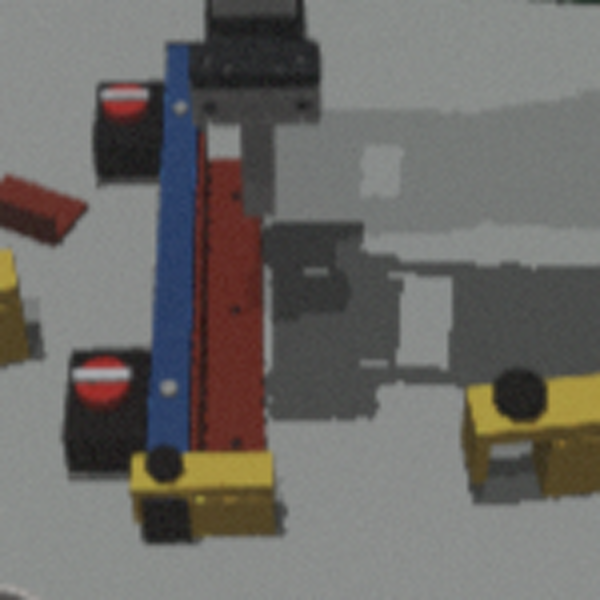

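View pics/t22c.png

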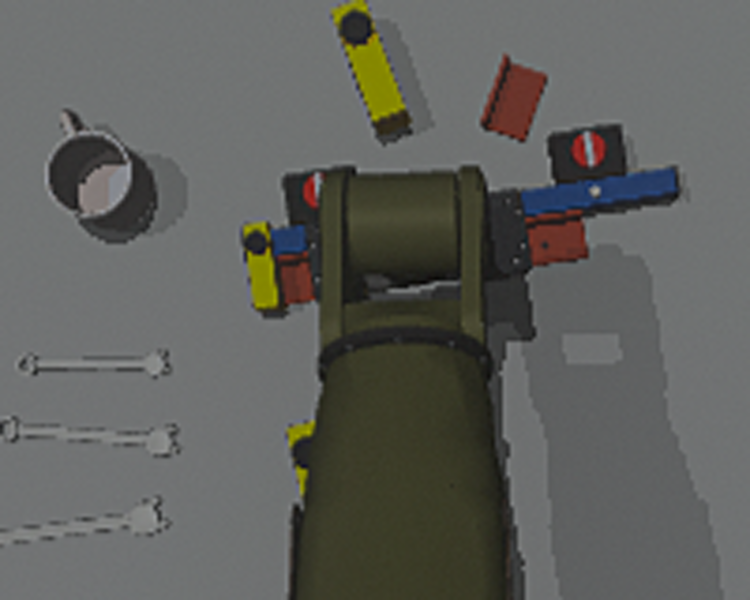

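The offsets match the flush reference at each end: left 46.0 against 46.1 straight after its direct 10 N press, right 45.3 against 45.3. The arm is clear, so I hand in.

```bash
python3 -c "
from h import *
print(workorder.sign_off()); print(manip.read_state()['clock'])"
```

```text
the job is handed in; nothing more can be done
None
the job is handed in; nothing more can be done
```

The angle iron is set up: flush along the blue fence and butted against the yellow stop, with the arm lifted clear. I handed it in at about 60.6 s of the 72 s allowed.

**Fence press:** I slid the iron over with both open fingers, which squared it to the fence, and pressed it home at about 11 N.

**Stop press:** I pushed it endwise along the fence to the stop, also at about 11 N.

**Correction:** that endwise push swung the left end about 3 mm off the fence. I mended it in three steps:
- a 9.8 N press near the left end;
- a second butt against the stop at about 8 N;
- a final two-finger press at mid-length, 9.8 N.

No wrist force reading went above about 11 N along the fence or stop directions, but I read it only at the end of each move.

**Last checks:**
- **Flushness:** each end's distance to the fence matches its earlier flush reading (left 46.0 mm against 46.1, right 45.3 against 45.3). Taken directly, the two ends differ by 0.7 mm. I put that down to edge-measurement error, but did not prove it.
- **Stop contact:** I judged this by feel in the second butt and by the pictures. I did not measure the remaining gap directly.
- **Other things on the worktop:** those in view (mug, wrenches, offcut, loose stops) looked undisturbed. I did not measure them, and the tray and tape gun were out of the final crop.

**Disagreements and slips:**
- The stated fingertip offset (14 mm ahead of the TCP) was wrong. The tips are about 19 mm behind it, found by depth and by touching the worktop at 6 N. My first push therefore passed over the iron without touching it.
- One retreat row had the wrong sign and dipped the tool briefly past the iron. The iron's position was unchanged afterwards.

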